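# Load a swing-out rotor in balance

## Robot

A 6-joint arm with a two-finger parallel gripper is mounted at the origin on a cart in front of the work surface, level with it; the furniture and walls round the work are solid. World frame = base frame: x ahead of the robot, y to its left, z up, the work surface at z = 0. Lengths are in mm, angles in rad, forces in N, time in s.
With the tool pointing down it reaches from about 325 to 900 mm from the base axis. Payload 6.1 kg.
Tool frame: the origin (TCP) lies at the very end of the fingers, on their centre line; the grasp point (between the pads) lies 19 mm behind it (arm.grip_point_offset is the distance from the TCP to the grasp point, in mm); z points along the fingers, y is the line along which they close (so a half turn about z gives the same grasp; the last joint's range is limited). The gripper opens to 87 mm and grips with 3 to 60 N. Pads are 19 mm wide; open, the fingers measure 117 mm over their backs; the gripper's body (75 mm by 190 mm) begins 51 mm behind the grasp point.
Start: joints at [-1.264, 0.22, 1.526, -0, 1.395, -0.126], TCP at [262.126, -567.367, 197.138] pointing down, gripper open.
Joint ranges: [-2.98, 2.98], [-0.91, 2.08], [0.09, 2.57], [-1.24, 4.39], [0.2, 2.65], [-2.68, 2.68]. Speed limits (rad/s): [2.57, 2.57, 3.01, 3.14, 3.14, 3.14].

## Interface

Orientations are given as a 3x3 rotation matrix whose columns are the frame's x, y, z axes.
In Python, from bench import arm gives the robot as it stands.
- The arm moves only by the tool jog_arm, never from a script. Its argument "steps" is a list of rows, each an object of numbers: "hand": the finger opening in cm, from 0 to 8.7; "dx", "dy", "dz": the shift along the world's x, y, z in cm; "ax", "ay", "az": the turn, a rotation vector about the world's x, y, z in degrees. A call has 1 to 12 rows; each row shifts and turns the commanded pose from where the row before left it; what a row does not reach is not made up. A row lasts 1/12 s, in which the tool goes at most 41.7 mm and 7.16 degrees, less where a joint would pass 70% of its speed; a pose out of reach is approached as far as the arm can. A call with a gripper value outside its range is refused whole. The fingers move at their own pace and stop on an object; the grip force is fixed at half the most. Time passes only in rows, so rows that do not move let the fingers close. It gives the time, the measured TCP pose, the force, the opening and the grip force at its end, in the units of the state.
- arm.state(): the state, without advancing time (a new reading comes with each control period).
- arm.snapshot(name): name is "scene" or "top" or "wrist"; returns a dict with "pixels" (480x640x3 uint8, blue, green, red), "fx", "fy", "cx", "cy" (pixels), "k1" (the pictures are not rectified: a ray, as slopes to the right and down, at radius r is drawn at 1 + k1 r^2 times it, then the intrinsics apply), "R" (3x3) and "t" (3): a world point X has camera coordinates R X + t. Camera axes: x right, y down, z forward; pixel columns grow to the right and rows downward; lengths in mm; the calibration is good to about 2 mm. A picture is of the moment at which its call begins. There is no depth.
- arm.job_done(): hands the job in; it is judged then, once.
Trained networks look in a picture, given as the dict that the camera call returned (one of the last four; its "shot" number tells which), for a name from the list of things; names that differ only in an ending like _2 or _b are one class to them, and where a whole thing is asked for, a point or a joint stands for the part that bears it (a point fixed in the world has none). Each returns a list of dicts, best first, with "conf" (0 to 1); they miss things now and then, are a little off and sometimes report something else, mostly with a low value. They report only what shows in the picture. A call takes as long as a camera call. They do not tell look-alikes from the thing itself.
- arm.trace(name, picture): "mask" (480x640 bool, what is visible of it) and "pixel" ([column, row] in pixels, amid what is visible of it).
The state is a dict: "clock": time; "qpos": joint angles; "joint_velocities": joint speeds; "tau": joint torques, N m; "tcp_pos": TCP position; "eef_rot": TCP orientation; "contact_force": force on the tool from outside, world axes, zero at the start; "moment": the same for the moment, N m; "gripper_width": opening from 0.0 (shut) to 1.0 (fully open); "gripper_force": force on a finger pad.
Only numpy, scipy, OpenCV 4.12 (cv2) and the standard library are available. Lean on these libraries where they do the work, as an engineer would, in place of code of your own. Each camera call takes 0.05 s, during which the arm holds its last target. There are 200 camera calls.

## Task

Load the four-bucket centrifuge rotor for a balanced spin: take the two orange-capped and the two blue-capped tubes from the white rack and stand each fully down in a bucket of its own, so that the two tubes of the same cap colour face each other across the rotor. Leave the odd green-capped tube, which has no partner, standing in its place in the rack, and leave the brown bottle standing where it is.

Things in the scene. Friction and masses are not known exactly. Their poses are not given: they have to be found in the camera images.
- tube_orange_1: 50 ml tube, cap orange: clear body 28 mm in diameter, cap 34 mm in diameter over the top 14 mm; 115 mm tall, about 50 g. Origin: centre of its underside, z up along the tube. Starts upright in the fixed white rack (top 62 mm, inside floor 6 mm above the worktop; 2 rows of 3 holes 60 mm apart both ways, one empty)
- tube_orange_2: 50 ml tube, cap orange: clear body 28 mm in diameter, cap 34 mm in diameter over the top 14 mm; 115 mm tall, about 50 g. Origin: centre of its underside, z up along the tube. Starts upright in the fixed white rack (top 62 mm, inside floor 6 mm above the worktop; 2 rows of 3 holes 60 mm apart both ways, one empty)
- tube_blue_1: 50 ml tube, cap blue: clear body 28 mm in diameter, cap 34 mm in diameter over the top 14 mm; 115 mm tall, about 50 g. Origin: centre of its underside, z up along the tube. Starts upright in the fixed white rack (top 62 mm, inside floor 6 mm above the worktop; 2 rows of 3 holes 60 mm apart both ways, one empty)
- tube_blue_2: 50 ml tube, cap blue: clear body 28 mm in diameter, cap 34 mm in diameter over the top 14 mm; 115 mm tall, about 50 g. Origin: centre of its underside, z up along the tube. Starts upright in the fixed white rack (top 62 mm, inside floor 6 mm above the worktop; 2 rows of 3 holes 60 mm apart both ways, one empty)
- tube_green: 50 ml tube, cap green: clear body 28 mm in diameter, cap 34 mm in diameter over the top 14 mm; 115 mm tall, about 50 g. Origin: centre of its underside, z up along the tube. Starts upright in the fixed white rack (top 62 mm, inside floor 6 mm above the worktop; 2 rows of 3 holes 60 mm apart both ways, one empty). Stays in the rack
- bucket_a: open steel rotor bucket: mouth 44 mm wide, funnelling over 14 mm to a 33 mm bore. Origin: on its axis at its pivot pins, 74 mm above the worktop, 11 mm below the rim, 45 mm above the inside floor; z up, x points outward from the rotor's centre, 65 mm off. Facing it across the rotor: bucket_c, 130 mm away; the others 92 mm. Hangs freely on its pins: swings outward if pushed, then rights
- bucket_b: open steel rotor bucket: mouth 44 mm wide, funnelling over 14 mm to a 33 mm bore. Origin: on its axis at its pivot pins, 74 mm above the worktop, 11 mm below the rim, 45 mm above the inside floor; z up, x points outward from the rotor's centre, 65 mm off. Facing it across the rotor: bucket_d, 130 mm away; the others 92 mm. Hangs freely on its pins: swings outward if pushed, then rights
- bucket_c: open steel rotor bucket: mouth 44 mm wide, funnelling over 14 mm to a 33 mm bore. Origin: on its axis at its pivot pins, 74 mm above the worktop, 11 mm below the rim, 45 mm above the inside floor; z up, x points outward from the rotor's centre, 65 mm off. Facing it across the rotor: bucket_a, 130 mm away; the others 92 mm. Hangs freely on its pins: swings outward if pushed, then rights
- bucket_d: open steel rotor bucket: mouth 44 mm wide, funnelling over 14 mm to a 33 mm bore. Origin: on its axis at its pivot pins, 74 mm above the worktop, 11 mm below the rim, 45 mm above the inside floor; z up, x points outward from the rotor's centre, 65 mm off. Facing it across the rotor: bucket_b, 130 mm away; the others 92 mm. Hangs freely on its pins: swings outward if pushed, then rights
- brown_bottle: brown bottle with a red cap, 48 mm in diameter, 93 mm tall, standing behind and between the rack and the rotor. Origin: centre of its underside. It is to stay where it stands
Mind the look-alikes: they are no part of the job. What is shaped like the tube_blue_1 but pink or turquoise is not meant. Leave any purple look-alike of the tube_orange_1 alone.

How it is judged (in metres and radians):
At the end, for the whole second after the job is handed in: Orange pair and blue pair each in opposite buckets, every tube upright (0.2 rad) with its underside within 8 mm of the bucket floor and 10 mm of the axis, at rest; the green-capped tube and the brown bottle upright (0.25 rad) within 30 mm of where they started (((horizontal distance between tube_orange_1 and bucket_a below 0.01 m and z of tube_orange_1 in the frame of bucket_a between -0.055 and -0.037 m) or (horizontal distance between tube_orange_1 and bucket_b below 0.01 m and z of tube_orange_1 in the frame of bucket_b between -0.055 and -0.037 m) or (horizontal distance between tube_orange_1 and bucket_c below 0.01 m and z of tube_orange_1 in the frame of bucket_c between -0.055 and -0.037 m) or (horizontal distance between tube_orange_1 and bucket_d below 0.01 m and z of tube_orange_1 in the frame of bucket_d between -0.055 and -0.037 m)) and angle between each of tube_orange_1, tube_orange_2, tube_blue_1, tube_blue_2's own z axis and vertical below 0.2 rad and linear speed of each of tube_orange_1, tube_orange_2, tube_blue_1, tube_blue_2, tube_green, brown_bottle below 0.02 m/s and ((horizontal distance between tube_orange_2 and bucket_a below 0.01 m and z of tube_orange_2 in the frame of bucket_a between -0.055 and -0.037 m) or (horizontal distance between tube_orange_2 and bucket_b below 0.01 m and z of tube_orange_2 in the frame of bucket_b between -0.055 and -0.037 m) or (horizontal distance between tube_orange_2 and bucket_c below 0.01 m and z of tube_orange_2 in the frame of bucket_c between -0.055 and -0.037 m) or (horizontal distance between tube_orange_2 and bucket_d below 0.01 m and z of tube_orange_2 in the frame of bucket_d between -0.055 and -0.037 m)) and ((horizontal distance between tube_blue_1 and bucket_a below 0.01 m and z of tube_blue_1 in the frame of bucket_a between -0.055 and -0.037 m) or (horizontal distance between tube_blue_1 and bucket_b below 0.01 m and z of tube_blue_1 in the frame of bucket_b between -0.055 and -0.037 m) or (horizontal distance between tube_blue_1 and bucket_c below 0.01 m and z of tube_blue_1 in the frame of bucket_c between -0.055 and -0.037 m) or (horizontal distance between tube_blue_1 and bucket_d below 0.01 m and z of tube_blue_1 in the frame of bucket_d between -0.055 and -0.037 m)) and ((horizontal distance between tube_blue_2 and bucket_a below 0.01 m and z of tube_blue_2 in the frame of bucket_a between -0.055 and -0.037 m) or (horizontal distance between tube_blue_2 and bucket_b below 0.01 m and z of tube_blue_2 in the frame of bucket_b between -0.055 and -0.037 m) or (horizontal distance between tube_blue_2 and bucket_c below 0.01 m and z of tube_blue_2 in the frame of bucket_c between -0.055 and -0.037 m) or (horizontal distance between tube_blue_2 and bucket_d below 0.01 m and z of tube_blue_2 in the frame of bucket_d between -0.055 and -0.037 m)) and horizontal distance between tube_orange_1 and tube_orange_2 above 0.112 m and horizontal distance between tube_blue_1 and tube_blue_2 above 0.112 m and distance of each of tube_green, brown_bottle from where it was at the start of the episode below 0.03 m and angle between each of tube_green, brown_bottle's own z axis and vertical below 0.25 rad); the robot touches nothing.
It fails at once if the green-capped tube was taken from its place or tipped (distance of tube_green from where it was at the start of the episode above 0.03 m or angle between tube_green's own z axis and vertical above 0.3 rad).
It fails at once if the brown bottle was pushed away or tipped (distance of brown_bottle from where it was at the start of the episode above 0.03 m or angle between brown_bottle's own z axis and vertical above 0.3 rad).
It also fails if it takes over 125 s, if anything falls off the work surface, if the arm or the gripper's body presses on something with over 40 N, if the wrist force passes 120 N, or if a joint passes its speed limit or range.

## Working session

There is one attempt and no reset: what is moved stays moved. The work goes in short steps, Python scripts to look and compute and a tool call to move; the robot and the scene stay as the last step left them, time stands still between calls to the robot, and variables do not carry over. Pictures are saved under pics/ and viewed, at most 15 in all, crops included, and the job is handed in when it is done.

Besides the shell and the picture viewer there is one more tool, called after "Request:" as name(argument=value, ...), one argument or row to a line, values as JSON. jog_arm: Moves the arm, as the interface text tells. Its arguments: {"type":"object","properties":{"steps":{"type":"array","items":{"type":"object","properties":{"hand":{"type":"number"},"dx":{"type":"number"},"dy":{"type":"number"},"dz":{"type":"number"},"ax":{"type":"number"},"ay":{"type":"number"},"az":{"type":"number"}}}}},"required":["steps"]}

```bash
mkdir -p pics
cat > h.py <<'E'
import numpy as np, cv2
from bench import arm
def ray(p,uv):
    K=np.array([[p["fx"],0,p["cx"]],[0,p["fy"],p["cy"]],[0,0,1.]])
    n=cv2.undistortPoints(np.array([[uv]],float),K,np.array([p["k1"],0,0,0.]))[0,0]
    R=np.array(p["R"]);t=np.array(p["t"])
    return -R.T@t, R.T@np.array([n[0],n[1],1])
def at_z(p,uv,z):
    o,d=ray(p,uv); return o+d*(z-o[2])/d[2]
def proj(p,X):
    R=np.array(p["R"]);t=np.array(p["t"]);c=R@np.array(X,float)+t
    s=c[:2]/c[2]; s=s*(1+p["k1"]*(s@s)); return s*[p["fx"],p["fy"]]+[p["cx"],p["cy"]]
E
python3 - <<'E'
from h import *
for n in("scene","top"):
    p=arm.snapshot(n); cv2.imwrite(f"pics/{n}1.png",p["pixels"])
    print(n,(-np.array(p["R"]).T@p["t"]).round(),p["fx"],p["k1"])
    for k in("tube_orange_1","tube_blue_1","tube_green","bucket_a","brown_bottle"):
        for r in arm.trace(k,p): print(k,round(r["conf"],2),np.round(r["pixel"]),at_z(p,r["pixel"],85 if 'bu' in k else 100).round())
E
```

```text
scene [-100.  354.  839.] 521.4525772026313 -0.12434903204072884
tube_orange_1 0.91 [369. 180.] [ 626. -249.  100.]
tube_orange_1 0.85 [344. 236.] [504. -97. 100.]
tube_blue_1 0.6 [334. 210.] [ 579. -123.  100.]
tube_blue_1 0.58 [367. 221.] [ 517. -165.  100.]
bucket_a 0.84 [189. 328.] [463. 255.  85.]
bucket_a 0.79 [194. 285.] [549. 211.  85.]
bucket_a 0.78 [239. 329.] [416. 180.  85.]
bucket_a 0.57 [243. 285.] [503. 130.  85.]
bucket_a 0.26 [366. 221.] [ 530. -173.   85.]
brown_bottle 0.57 [262. 224.] [619.  28. 100.]
top [333.  -9. 987.] 475.9038509862346 -0.003239383496096951
tube_orange_1 0.94 [436. 167.] [ 655. -269.  100.]
tube_orange_1 0.9 [434. 229.] [ 531. -243.  100.]
tube_orange_1 0.82 [366. 241.] [ 526. -109.  100.]
tube_blue_1 0.97 [480. 231.] [ 514. -329.  100.]
tube_blue_1 0.88 [406. 304.] [ 397. -165.  100.]
tube_blue_1 0.65 [401. 252.] [ 494. -172.  100.]
tube_blue_1 0.62 [373. 216.] [ 572. -130.  100.]
tube_green 0.92 [432. 260.] [ 472. -228.  100.]
tube_green 0.17 [433. 228.] [ 534. -240.  100.]
bucket_a 0.9 [248. 268.] [506. 122.  85.]
bucket_a 0.77 [228. 314.] [425. 169.  85.]
bucket_a 0.77 [183. 292.] [478. 249.  85.]
bucket_a 0.75 [201. 250.] [555. 209.  85.]
brown_bottle 0.56 [298. 188.] [648.   6. 100.]
brown_bottle 0.32 [430. 260.] [ 471. -223.  100.]
```

View pics/top1.png

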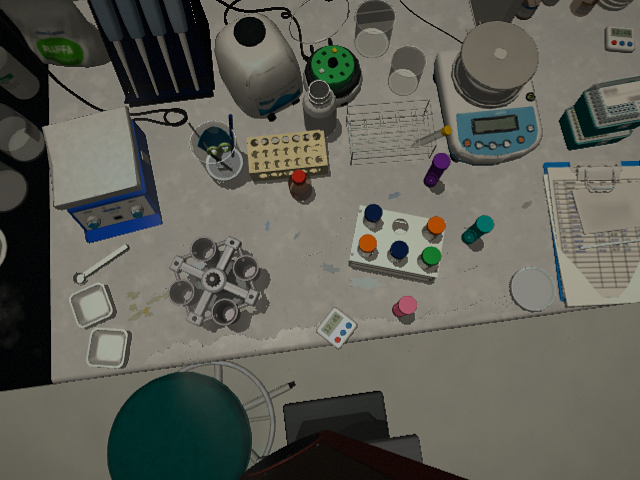

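View pics/scene1.png

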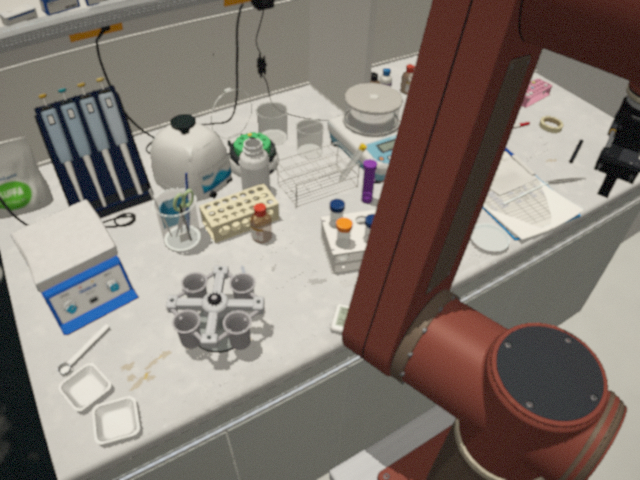

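```bash
cat > m1.py <<'E'
from h import *
from scipy.optimize import least_squares
p=arm.snapshot("top"); hsv=cv2.cvtColor(p["pixels"],cv2.COLOR_BGR2HSV)
rng={"o":(5,18),"b":(105,125),"g":(55,85)}
pts=[]
for k,(a,b) in rng.items():
    m=cv2.inRange(hsv,(a,90,30),(b,255,255)); m[:200]=0;m[275:]=0;m[:,:355]=0;m[:,450:]=0
    n,l,s,c=cv2.connectedComponentsWithStats(m)
    for i in range(1,n):
        if s[i,4]>60: X=at_z(p,c[i],115);pts.append(X[:2]);print(k,c[i].round(1),s[i,4],X.round(1))
pts=np.array(pts)
# buckets
B=[at_z(p,r["pixel"],70)[:2] for r in arm.trace("bucket_a",p)[:4]]
print("B",np.round(B),np.mean(B,0).round(1))
s=arm.state();print(s["eef_rot"],s["gripper_width"])
w=arm.snapshot("wrist");R=np.array(w["R"]);c=-R.T@w["t"];T=np.array(s["eef_rot"])
print("cam in tool",(T.T@(c-s["tcp_pos"])).round(1),(T.T@R.T).round(3),w["fx"],w["k1"])
E
python3 m1.py
```

```text
o [435.6 225.2] 284 [ 534.  -242.9  115. ]
o [367.3 243.2] 274 [ 517.2 -109.4  115. ]
b [373.1 212.1] 225 [ 575.7 -129.7  115. ]
b [399.1 248.9] 237 [ 498.1 -166.6  115. ]
g [430.7 255.5] 293 [ 477.8 -222.8  115. ]
B [[422. 173.]
 [556. 209.]
 [483. 256.]
 [510. 127.]] [492.7 191. ]
[[ 9.07795625e-01  4.19412804e-01  4.35227872e-05]
 [ 4.19412806e-01 -9.07795625e-01 -2.90960614e-05]
 [ 2.73065351e-05  4.46672916e-05 -9.99999999e-01]] 0.9993853199420921
cam in tool [ 7.920e+01 -1.000e-01 -1.879e+02] [[ 0.    -0.958 -0.286]
 [ 1.     0.    -0.001]
 [ 0.001 -0.286  0.958]] 394.9363919047275 -0.08941852443665071
```

Request:
jog_arm(
  steps=[
    {"dx": 2.15,"dy": 3.25,"dz": 0.5},
    {"dx": 2.15,"dy": 3.25,"dz": 0.5},
    {"dx": 2.15,"dy": 3.25,"dz": 0.5},
    {"dx": 2.15,"dy": 3.25,"dz": 0.5},
    {"dx": 2.15,"dy": 3.25,"dz": 0.5},
    {"dx": 2.15,"dy": 3.25,"dz": 0.5},
    {"dx": 2.15,"dy": 3.25,"dz": 0.5},
    {"dx": 2.15,"dy": 3.25,"dz": 0.5},
    {"dx": 2.15,"dy": 3.25,"dz": 0.5},
    {"dx": 2.15,"dy": 3.25,"dz": 0.5},
    {"dx": 2.15,"dy": 3.25,"dz": 0.5},
    {"dx": 1.5,"dy": 3.25},
  ],
)

```text
invalid input at $.steps[0]: expected keys hand, dx, dy, dz, ax, ay, az
```

Run:
```python
from h import *
w=arm.snapshot("wrist");cv2.imwrite("pics/w1.png",w["pixels"]);np.save("w1.npy",w,allow_pickle=True)
s=arm.state();print(s["clock"],s["tcp_pos"],s["eef_rot"])
for k in("tube_orange_1","tube_blue_1","tube_green"):
    for r in arm.trace(k,w): print(k,round(r["conf"],2),np.round(r["pixel"]))
```

```text
0.8 [ 262.12492343 -567.37175976  197.1421674 ] [[ 9.07806699e-01  4.19388837e-01 -9.21138483e-07]
 [ 4.19388837e-01 -9.07806699e-01 -6.91684906e-06]
 [-3.73706497e-06  5.89284672e-06 -1.00000000e+00]]
```

View pics/w1.png

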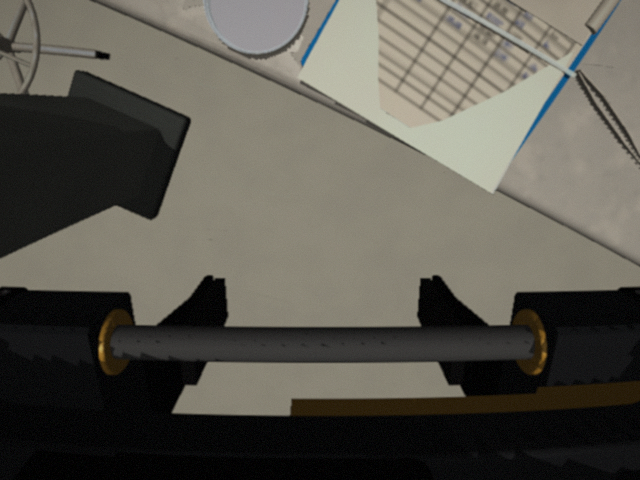

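Request:
jog_arm(
  steps=[
    {"dx": 0,"dy": 3.5},
    {"dx": 0,"dy": 3.5},
    {"dx": 0,"dy": 3.5},
    {"dx": 0,"dy": 3.5},
    {"dx": 0,"dy": 3.5},
    {"dx": 0,"dy": 3.5},
    {"dx": 0,"dy": 3.5},
    {"dx": 0,"dy": 3.5},
    {"dx": -0.5,"dy": 3.0},
    {"dx": -0.5,"dy": 3.0},
    {"dx": -0.5,"dy": 2.0},
    {"dx": 0,"dy": 0},
  ],
)

```text
invalid input at $.steps[0]: expected keys hand, dx, dy, dz, ax, ay, az
```

Run:
```python
from h import *
w=arm.snapshot("wrist");cv2.imwrite("pics/w2.png",w["pixels"]);np.save("w2.npy",w,allow_pickle=True)
s=arm.state();print(s["clock"],s["tcp_pos"],s["eef_rot"])
for r in arm.trace("bucket_a",w): print(round(r["conf"],2),np.round(r["pixel"]))
```

```text
1.0 [ 262.11669312 -567.36514962  197.12952477] [[ 9.07798270e-01  4.19407083e-01  1.19488027e-05]
 [ 4.19407082e-01 -9.07798270e-01  2.58726935e-05]
 [ 2.16982933e-05 -1.84757739e-05 -1.00000000e+00]]
```

View pics/w2.png

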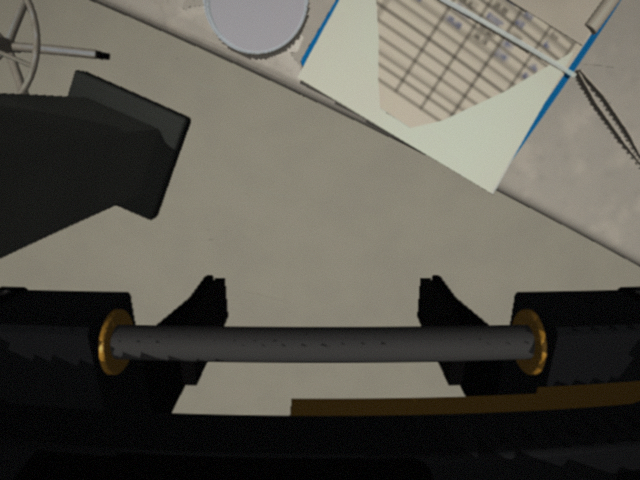

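Request:
jog_arm(
  steps=[
    {"hand": 8,"dx": 1.25,"dy": 2.8,"dz": 0.6,"ax": 0,"ay": 0,"az": 0},
    {"hand": 7,"dx": 1.25,"dy": 2.8,"dz": 0.6,"ax": 0,"ay": 0,"az": 0},
    {"hand": 6,"dx": 1.25,"dy": 2.8,"dz": 0.6,"ax": 0,"ay": 0,"az": 0},
    {"hand": 6,"dx": 1.25,"dy": 2.8,"dz": 0.6,"ax": 0,"ay": 0,"az": 0},
    {"hand": 6,"dx": 1.25,"dy": 2.8,"dz": 0.6,"ax": 0,"ay": 0,"az": 0},
    {"hand": 6,"dx": 1.25,"dy": 2.8,"dz": 0.6,"ax": 0,"ay": 0,"az": 0},
    {"hand": 6,"dx": 1.25,"dy": 2.8,"dz": 0.6,"ax": 0,"ay": 0,"az": 0},
    {"hand": 6,"dx": 1.25,"dy": 2.8,"dz": 0.6,"ax": 0,"ay": 0,"az": 0},
    {"hand": 6,"dx": 1.25,"dy": 2.8,"dz": 0.6,"ax": 0,"ay": 0,"az": 0},
    {"hand": 6,"dx": 1.25,"dy": 2.8,"dz": 0.6,"ax": 0,"ay": 0,"az": 0},
    {"hand": 6,"dx": 1.25,"dy": 2.8,"dz": 0.6,"ax": 0,"ay": 0,"az": 0},
    {"hand": 6,"dx": 1.0,"dy": 2.8,"dz": 0,"ax": 0,"ay": 0,"az": 0},
  ],
)

```text
clock: 2.05
tcp_pos: [410.7, -230.4, 264.8]
eef_rot: [[0.908, 0.419, 0.002], [0.419, -0.908, -0.002], [0.001, 0.003, -1.0]]
contact_force: [-0.1, 0.2, 0.2]
gripper_width: 0.689
gripper_force: 0.0
```

```bash
cat > m2.py <<'E'
from h import *
import sys,pickle
w=arm.snapshot("wrist");cv2.imwrite(f"pics/{sys.argv[1]}.png",w["pixels"]);pickle.dump(w,open(sys.argv[1]+".pkl","wb"))
s=arm.state();print(s["clock"],np.round(s["tcp_pos"],1))
for k in sys.argv[2:]:
    for r in arm.trace(k,w): print(k,round(r["conf"],2),np.round(r["pixel"]))
E
python3 m2.py wa tube_orange_1 tube_blue_1 tube_green
```

```text
2.1 [ 411.9 -225.8  264.3]
tube_orange_1 0.89 [238.  32.]
tube_orange_1 0.87 [396.  81.]
tube_orange_1 0.44 [464.   2.]
tube_blue_1 0.85 [290.  80.]
tube_blue_1 0.73 [296.   2.]
tube_blue_1 0.67 [249. 190.]
tube_blue_1 0.64 [243.  31.]
tube_blue_1 0.55 [477. 138.]
tube_green 0.68 [345. 132.]
```

View pics/wa.png

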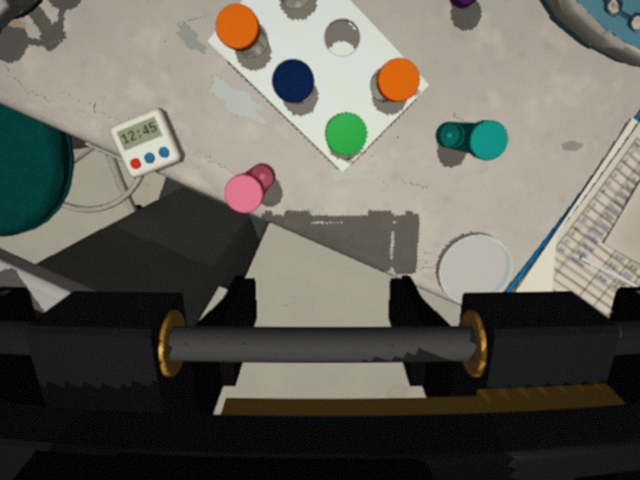

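Request:
jog_arm(
  steps=[
    {"hand": 6,"dx": -0.1,"dy": 3.3,"dz": 0,"ax": 0,"ay": 0,"az": 0},
    {"hand": 6,"dx": -0.1,"dy": 3.3,"dz": 0,"ax": 0,"ay": 0,"az": 0},
    {"hand": 6,"dx": -0.1,"dy": 3.3,"dz": 0,"ax": 0,"ay": 0,"az": 0},
    {"hand": 6,"dx": -0.1,"dy": 3.3,"dz": 0,"ax": 0,"ay": 0,"az": 0},
    {"hand": 6,"dx": -0.1,"dy": 3.3,"dz": 0,"ax": 0,"ay": 0,"az": 0},
    {"hand": 6,"dx": -0.1,"dy": 3.3,"dz": 0,"ax": 0,"ay": 0,"az": 0},
    {"hand": 6,"dx": -0.1,"dy": 3.3,"dz": 0,"ax": 0,"ay": 0,"az": 0},
    {"hand": 6,"dx": -0.5,"dy": 3.3,"dz": 0,"ax": 0,"ay": 0,"az": 0},
    {"hand": 6,"dx": -0.5,"dy": 3.3,"dz": 0,"ax": 0,"ay": 0,"az": 0},
    {"hand": 6,"dx": -0.5,"dy": 3.3,"dz": 0,"ax": 0,"ay": 0,"az": 0},
    {"hand": 6,"dx": -0.5,"dy": 3.3,"dz": 0,"ax": 0,"ay": 0,"az": 0},
    {"hand": 6,"dx": 0,"dy": 0,"dz": 0,"ax": 0,"ay": 0,"az": 0},
  ],
)

```text
clock: 3.25
tcp_pos: [381.9, 135.3, 263.1]
eef_rot: [[0.906, 0.423, -0.0], [0.423, -0.906, 0.002], [0.001, -0.002, -1.0]]
contact_force: [-0.4, 0.1, -0.2]
gripper_width: 0.69
gripper_force: 0.0
```

```bash
python3 m2.py wb bucket_a
```

```text
3.3 [382.4 132.9 263. ]
bucket_a 0.95 [306. 135.]
bucket_a 0.84 [391.  78.]
bucket_a 0.72 [248.  49.]
```

View pics/wb.png

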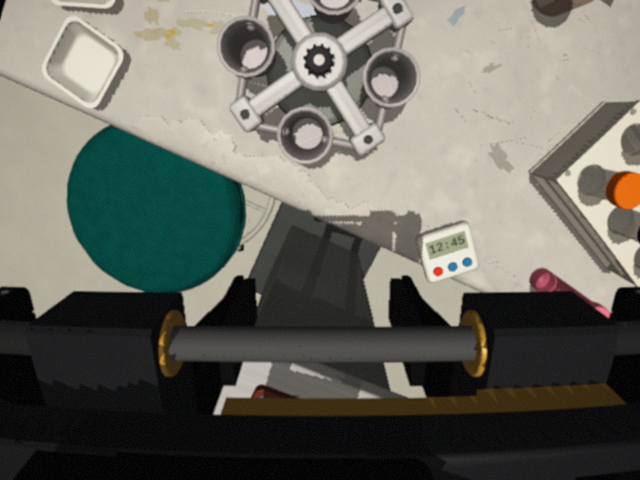

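Run:
```python
from h import *
import pickle
a=pickle.load(open("wa.pkl","rb"));b=pickle.load(open("wb.pkl","rb"))
hsv=cv2.cvtColor(a["pixels"],cv2.COLOR_BGR2HSV)
L=[]
for k,lo,hi,uv,ij in(("o1",5,18,(398,79),(2,1)),("o2",5,18,(237,26),(0,0)),("b2",105,125,(293,80),(1,0)),("g",55,85,(346,134),(2,0))):
    m=cv2.inRange(hsv,(lo,90,30),(hi,255,255));n,l,s,c=cv2.connectedComponentsWithStats(m)
    i=l[uv[1],uv[0]];X=at_z(a,c[i],118);print(k,c[i].round(1),s[i],X.round(1));L.append((ij,X[:2]))
from scipy.optimize import least_squares
def f(p): 
    u=60*np.array([np.cos(p[2]),np.sin(p[2])]);v=np.array([-u[1],u[0]])
    return np.concatenate([p[:2]+ij[0]*u+ij[1]*v-X for ij,X in L])
r=least_squares(f,[517,-109,-1.9]);print(r.x,np.round(r.fun,1))
u=60*np.array([np.cos(r.x[2]),np.sin(r.x[2])]);v=np.array([-u[1],u[0]])
for n,i,j in(("o2",0,0),("b2",1,0),("g",2,0),("b1",0,1),("o1",2,1)):print(n,(r.x[:2]+i*u+j*v).round(1))
# buckets
uvs=[(305,135),(391,77),(246,47)]
P=[at_z(b,q,85)[:2] for q in uvs];print(np.round(P,1))
P.append(None)
h=at_z(b,(319,61),90);print("hub",h.round(1))
def g(p):
    return np.concatenate([p[:2]+65*np.array([np.cos(p[2]+t),np.sin(p[2]+t)])-P[i] for i,t in((0,np.pi),(1,-np.pi/2),(2,np.pi/2))])
r=least_squares(g,[493,191,.25]);print(r.x,np.round(r.fun,1))
for k in range(4):
    t=r.x[2]+k*np.pi/2;X=r.x[:2]+65*np.array([np.cos(t),np.sin(t)]);print(k,np.degrees(t).round(1),X.round(1),proj(b,[*X,85]).round())
```

```text
o1 [397.8  79.7] [ 377   58   43   44 1502] [ 535.2 -240.   118. ]
o2 [237.3  26.7] [ 215    3   46   48 1643] [ 518.3 -107.3  118. ]
b2 [292.7  80.6] [ 273   60   40   42 1326] [ 498.7 -163.7  118. ]
g [345.7 133.6] [ 325  113   42   43 1368] [ 478.7 -220.4  118. ]
[ 518.38525095 -107.08610206   -1.90776777] [ 0.1 -0.2  0.1  0.2 -0.2 -0.1 -0.   0. ]
o2 [ 518.4 -107.1]
b2 [ 498.5 -163.7]
g [ 478.7 -220.3]
b1 [ 575.  -126.9]
o1 [ 535.3 -240.2]
[[432.4 176.8]
 [510.2 129.3]
 [479.5 254.6]]
hub [494.7 191.8  90. ]
[4.95064113e+02 1.92056539e+02 2.39556708e-01] [-0.4 -0.2  0.3 -0.4  0.1  0.6]
0 13.7 [558.2 207.5] [334. -17.]
1 103.7 [479.6 255.2] [245.  47.]
2 193.7 [431.9 176.6] [305. 136.]
3 283.7 [510.5 128.9] [392.  77.]
```

Request:
jog_arm(
  steps=[
    {"hand": 6,"dx": 1.7,"dy": -3,"dz": 0,"ax": 0,"ay": 0,"az": 0},
    {"hand": 6,"dx": 1.7,"dy": -3,"dz": 0,"ax": 0,"ay": 0,"az": 0},
    {"hand": 6,"dx": 1.7,"dy": -3,"dz": 0,"ax": 0,"ay": 0,"az": 0},
    {"hand": 6,"dx": 1.7,"dy": -3,"dz": 0,"ax": 0,"ay": 0,"az": 0},
    {"hand": 6,"dx": 1.7,"dy": -3,"dz": 0,"ax": 0,"ay": 0,"az": 0},
    {"hand": 6,"dx": 1.7,"dy": -3,"dz": 0,"ax": 0,"ay": 0,"az": 0},
    {"hand": 6,"dx": 1.7,"dy": -3,"dz": 0,"ax": 0,"ay": 0,"az": 0},
    {"hand": 6,"dx": 1.7,"dy": -3,"dz": 0,"ax": 0,"ay": 0,"az": 0},
    {"hand": 6,"dx": 0,"dy": 0,"dz": -3,"ax": 0,"ay": 0,"az": 0},
    {"hand": 6,"dx": 0,"dy": 0,"dz": -3,"ax": 0,"ay": 0,"az": 0},
    {"hand": 6,"dx": 0,"dy": 0,"dz": -3,"ax": 0,"ay": 0,"az": 0},
    {"hand": 6,"dx": 0,"dy": 0,"dz": -2,"ax": 0,"ay": 0,"az": 0},
  ],
)

```text
clock: 4.35
tcp_pos: [516.5, -111.2, 149.6]
eef_rot: [[0.91, 0.416, -0.004], [0.416, -0.91, 0.001], [-0.003, -0.002, -1.0]]
contact_force: [0.0, -0.0, -0.4]
gripper_width: 0.692
gripper_force: 0.0
```

```bash
python3 m2.py wc
python3 - <<'E'
from h import *
import pickle
c=pickle.load(open("wc.pkl","rb"));t=arm.state()["tcp_pos"]
im=c["pixels"].copy()
for X in((518.4,-107.1,121),(*t[:2],121)):
    q=proj(c,X);print(q);cv2.circle(im,tuple(int(v) for v in q),4,(0,255,0),1)
cv2.imwrite("pics/wc2.png",im)
E
```

```text
4.4 [ 514.2 -110.2  145.9]
[317.70301356 251.90894965]
[319.55644932 260.1795887 ]
```

View pics/wc2.png

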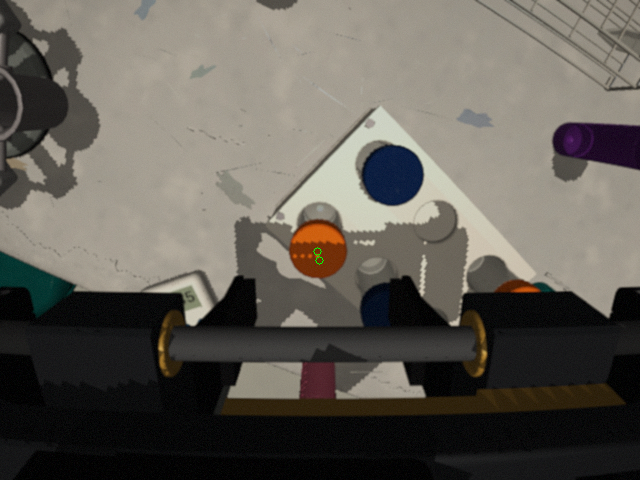

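Request:
jog_arm(
  steps=[
    {"hand": 6,"dx": 0,"dy": 0.1,"dz": -2,"ax": 0,"ay": 0,"az": 0},
    {"hand": 6,"dx": 0,"dy": 0,"dz": -2,"ax": 0,"ay": 0,"az": 0},
    {"hand": 6,"dx": 0,"dy": 0,"dz": -2,"ax": 0,"ay": 0,"az": 0},
    {"hand": 6,"dx": 0,"dy": 0,"dz": 0,"ax": 0,"ay": 0,"az": 0},
    {"hand": 6,"dx": 0,"dy": 0,"dz": 0,"ax": 0,"ay": 0,"az": 0},
    {"hand": 6,"dx": 0,"dy": 0,"dz": 0,"ax": 0,"ay": 0,"az": 0},
  ],
)

```text
clock: 4.9
tcp_pos: [519.4, -108.9, 94.7]
eef_rot: [[0.908, 0.418, 0.002], [0.418, -0.908, -0.001], [0.001, 0.001, -1.0]]
contact_force: [0.7, 0.1, -0.3]
gripper_width: 0.69
gripper_force: 0.0
```

Request:
jog_arm(
  steps=[
    {"hand": 2.5,"dx": 0,"dy": 0,"dz": 0,"ax": 0,"ay": 0,"az": 0},
    {"hand": 2.5,"dx": 0,"dy": 0,"dz": 0,"ax": 0,"ay": 0,"az": 0},
    {"hand": 2.5,"dx": 0,"dy": 0,"dz": 0,"ax": 0,"ay": 0,"az": 0},
    {"hand": 2.5,"dx": 0,"dy": 0,"dz": 0,"ax": 0,"ay": 0,"az": 0},
    {"hand": 2.5,"dx": 0,"dy": 0,"dz": 0,"ax": 0,"ay": 0,"az": 0},
    {"hand": 2.5,"dx": 0,"dy": 0,"dz": 0,"ax": 0,"ay": 0,"az": 0},
  ],
)

```text
clock: 5.4
tcp_pos: [518.8, -107.3, 93.4]
eef_rot: [[0.908, 0.42, 0.0], [0.42, -0.908, -0.0], [0.0, 0.0, -1.0]]
contact_force: [0.3, -0.7, 1.1]
gripper_width: 0.343
gripper_force: 30.0
```

Request:
jog_arm(
  steps=[
    {"hand": 2.5,"dx": 0,"dy": 0,"dz": 1,"ax": 0,"ay": 0,"az": 0},
    {"hand": 2.5,"dx": 0,"dy": 0,"dz": 2,"ax": 0,"ay": 0,"az": 0},
    {"hand": 2.5,"dx": 0,"dy": 0,"dz": 2,"ax": 0,"ay": 0,"az": 0},
    {"hand": 2.5,"dx": 0,"dy": 0,"dz": 2,"ax": 0,"ay": 0,"az": 0},
    {"hand": 2.5,"dx": 0,"dy": 0,"dz": 2,"ax": 0,"ay": 0,"az": 0},
    {"hand": 2.5,"dx": 0,"dy": 0,"dz": 2,"ax": 0,"ay": 0,"az": 0},
    {"hand": 2.5,"dx": 0,"dy": 0,"dz": 2,"ax": 0,"ay": 0,"az": 0},
    {"hand": 2.5,"dx": 0,"dy": 0,"dz": 2,"ax": 0,"ay": 0,"az": 0},
    {"hand": 2.5,"dx": 0,"dy": 0,"dz": 1,"ax": 0,"ay": 0,"az": 0},
    {"hand": 2.5,"dx": 0,"dy": 0,"dz": 0,"ax": 0,"ay": 0,"az": 0},
    {"hand": 2.5,"dx": 0,"dy": 0,"dz": 0,"ax": 0,"ay": 0,"az": 0},
  ],
)

```text
clock: 6.32
tcp_pos: [518.7, -107.4, 253.3]
eef_rot: [[0.908, 0.419, 0.001], [0.419, -0.908, -0.0], [0.001, 0.001, -1.0]]
contact_force: [-0.2, 0.1, -0.5]
gripper_width: 0.34
gripper_force: 30.0
```

```bash
python3 m2.py wd
python3 - <<'E'
from h import *
import pickle
a=pickle.load(open("wd.pkl","rb"))["pixels"];b=arm.snapshot("scene")["pixels"]
cv2.imwrite("pics/d.png",np.hstack([a[150:450,130:510],b[120:420,150:530]]))
E
```

```text
6.3667 [ 518.1 -107.2  252.1]
```

View pics/d.png

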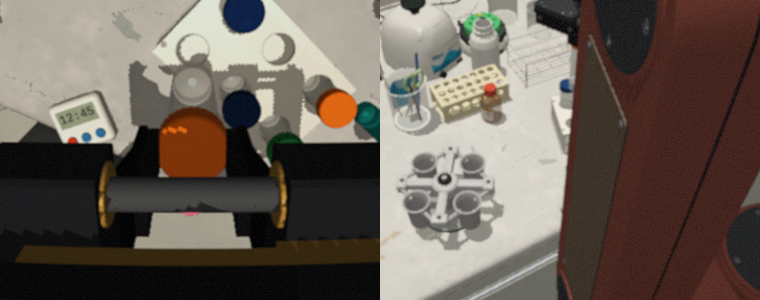

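Request:
jog_arm(
  steps=[
    {"hand": 2.5,"dx": 0.44,"dy": 3.5,"dz": 0,"ax": 0,"ay": 0,"az": 0},
    {"hand": 2.5,"dx": 0.44,"dy": 3.5,"dz": 0,"ax": 0,"ay": 0,"az": 0},
    {"hand": 2.5,"dx": 0.44,"dy": 3.5,"dz": 0,"ax": 0,"ay": 0,"az": 0},
    {"hand": 2.5,"dx": 0.44,"dy": 3.5,"dz": 0,"ax": 0,"ay": 0,"az": 0},
    {"hand": 2.5,"dx": 0.44,"dy": 3.5,"dz": 0,"ax": 0,"ay": 0,"az": 0},
    {"hand": 2.5,"dx": 0.44,"dy": 3.5,"dz": 0,"ax": 0,"ay": 0,"az": 0},
    {"hand": 2.5,"dx": 0.44,"dy": 3.5,"dz": 0,"ax": 0,"ay": 0,"az": 0},
    {"hand": 2.5,"dx": 0.44,"dy": 3.5,"dz": 0,"ax": 0,"ay": 0,"az": 0},
    {"hand": 2.5,"dx": 0.44,"dy": 3.5,"dz": 0,"ax": 0,"ay": 0,"az": 0},
    {"hand": 2.5,"dx": 0,"dy": 0,"dz": -2,"ax": 0,"ay": 0,"az": 0},
    {"hand": 2.5,"dx": 0,"dy": 0,"dz": -2,"ax": 0,"ay": 0,"az": 0},
    {"hand": 2.5,"dx": 0,"dy": 0,"dz": -1.5,"ax": 0,"ay": 0,"az": 0},
  ],
)

```text
clock: 7.42
tcp_pos: [556.5, 208.3, 194.5]
eef_rot: [[0.907, 0.421, -0.004], [0.421, -0.907, -0.001], [-0.004, -0.001, -1.0]]
contact_force: [-0.9, -0.4, -0.3]
gripper_width: 0.337
gripper_force: 30.0
```

Request:
jog_arm(
  steps=[
    {"hand": 2.5,"dx": 0,"dy": 0,"dz": 0,"ax": 0,"ay": 0,"az": 0},
    {"hand": 2.5,"dx": 0,"dy": 0,"dz": 0,"ax": 0,"ay": 0,"az": 0},
    {"hand": 2.5,"dx": 0,"dy": 0,"dz": 0,"ax": 0,"ay": 0,"az": 0},
    {"hand": 2.5,"dx": 0,"dy": 0,"dz": 0,"ax": 0,"ay": 0,"az": 0},
  ],
)

```text
clock: 7.75
tcp_pos: [559.0, 207.6, 199.4]
eef_rot: [[0.908, 0.419, 0.002], [0.419, -0.908, 0.0], [0.002, 0.0, -1.0]]
contact_force: [0.7, -0.4, -0.3]
gripper_width: 0.339
gripper_force: 30.0
```

```bash
python3 m2.py we
python3 - <<'E'
from h import *
import pickle
w=pickle.load(open("we.pkl","rb"));im=w["pixels"].copy()
t=arm.state()["tcp_pos"]
for cx,cy,z,r,c in((558.2,207.5,85,22,(0,255,0)),(t[0],t[1],t[2]-87,14,(0,0,255)),(510.5,128.9,85,22,(0,255,0))):
    pts=np.array([proj(w,(cx+r*np.cos(a),cy+r*np.sin(a),z)) for a in np.linspace(0,6.28,60)])
    cv2.polylines(im,[pts.astype(np.int32)],True,c,1)
cv2.imwrite("pics/e.png",im)
E
```

```text
7.8 [559.1 207.6 199.6]
```

View pics/e.png

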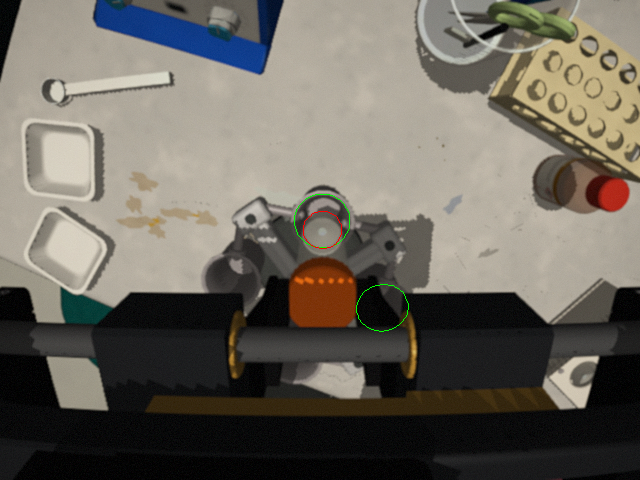

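Run:
```python
import cv2,numpy as np
a=cv2.imread("pics/we.png")[165:275,230:410];b=cv2.imread("pics/e.png")[165:275,230:410]
cv2.imwrite("pics/e2.png",cv2.resize(np.hstack([a,b]),None,fx=2.2,fy=2.2,interpolation=cv2.INTER_CUBIC))
```

```text
(no output)
```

View pics/e2.png

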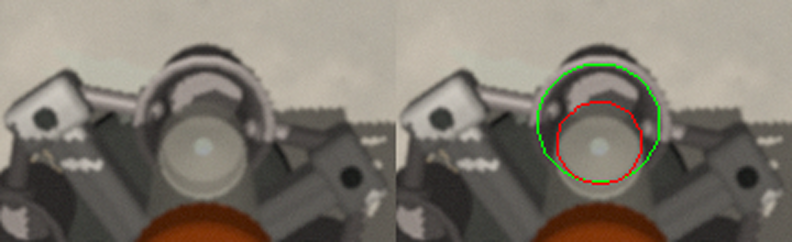

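Request:
jog_arm(
  steps=[
    {"hand": 2.5,"dx": 0.3,"dy": 0.1,"dz": -1,"ax": 0,"ay": 0,"az": 0},
    {"hand": 2.5,"dx": 0,"dy": 0,"dz": -1,"ax": 0,"ay": 0,"az": 0},
    {"hand": 2.5,"dx": 0,"dy": 0,"dz": -1,"ax": 0,"ay": 0,"az": 0},
    {"hand": 2.5,"dx": 0,"dy": 0,"dz": -1,"ax": 0,"ay": 0,"az": 0},
    {"hand": 2.5,"dx": 0,"dy": 0,"dz": -0.7,"ax": 0,"ay": 0,"az": 0},
    {"hand": 2.5,"dx": 0,"dy": 0,"dz": 0,"ax": 0,"ay": 0,"az": 0},
    {"hand": 2.5,"dx": 0,"dy": 0,"dz": 0,"ax": 0,"ay": 0,"az": 0},
  ],
)

```text
clock: 8.38
tcp_pos: [560.6, 208.5, 150.1]
eef_rot: [[0.908, 0.419, -0.002], [0.419, -0.908, -0.0], [-0.002, -0.0, -1.0]]
contact_force: [0.7, 0.8, -0.2]
gripper_width: 0.34
gripper_force: 30.0
```

Request:
jog_arm(
  steps=[
    {"hand": 2.5,"dx": 0,"dy": 0,"dz": -0.7,"ax": 0,"ay": 0,"az": 0},
    {"hand": 2.5,"dx": 0,"dy": 0,"dz": -0.7,"ax": 0,"ay": 0,"az": 0},
    {"hand": 2.5,"dx": 0,"dy": 0,"dz": -0.7,"ax": 0,"ay": 0,"az": 0},
    {"hand": 2.5,"dx": 0,"dy": 0,"dz": -0.7,"ax": 0,"ay": 0,"az": 0},
    {"hand": 2.5,"dx": 0,"dy": 0,"dz": -0.3,"ax": 0,"ay": 0,"az": 0},
    {"hand": 2.5,"dx": 0,"dy": 0,"dz": 0,"ax": 0,"ay": 0,"az": 0},
    {"hand": 2.5,"dx": 0,"dy": 0,"dz": 0,"ax": 0,"ay": 0,"az": 0},
    {"hand": 2.5,"dx": 0,"dy": 0,"dz": 0,"ax": 0,"ay": 0,"az": 0},
  ],
)

```text
clock: 9.05
tcp_pos: [561.5, 208.7, 120.4]
eef_rot: [[0.908, 0.419, 0.0], [0.419, -0.908, 0.0], [0.0, 0.0, -1.0]]
contact_force: [-1.5, -0.1, -0.4]
gripper_width: 0.344
gripper_force: 30.0
```

Request:
jog_arm(
  steps=[
    {"hand": 2.5,"dx": -0.1,"dy": 0,"dz": -0.3,"ax": 0,"ay": 0,"az": 0},
    {"hand": 2.5,"dx": 0,"dy": 0,"dz": 0,"ax": 0,"ay": 0,"az": 0},
    {"hand": 4,"dx": 0,"dy": 0,"dz": 0,"ax": 0,"ay": 0,"az": 0},
    {"hand": 5,"dx": 0,"dy": 0,"dz": 0,"ax": 0,"ay": 0,"az": 0},
    {"hand": 6,"dx": 0,"dy": 0,"dz": 0,"ax": 0,"ay": 0,"az": 0},
    {"hand": 6,"dx": 0,"dy": 0,"dz": 0,"ax": 0,"ay": 0,"az": 0},
    {"hand": 6,"dx": 0,"dy": 0,"dz": 1,"ax": 0,"ay": 0,"az": 0},
    {"hand": 6,"dx": 0,"dy": 0,"dz": 3,"ax": 0,"ay": 0,"az": 0},
    {"hand": 6,"dx": 0,"dy": 0,"dz": 3,"ax": 0,"ay": 0,"az": 0},
    {"hand": 6,"dx": 0,"dy": 0,"dz": 3,"ax": 0,"ay": 0,"az": 0},
    {"hand": 6,"dx": 0,"dy": 0,"dz": 0,"ax": 0,"ay": 0,"az": 0},
  ],
)

```text
clock: 9.97
tcp_pos: [564.2, 209.6, 226.0]
eef_rot: [[0.908, 0.419, 0.012], [0.419, -0.908, 0.003], [0.012, 0.003, -1.0]]
contact_force: [0.5, 0.3, 1.8]
gripper_width: 0.687
gripper_force: 0.0
```

```bash
python3 m2.py wf
python3 - <<'E'
from h import *
import pickle
w=pickle.load(open("wf.pkl","rb"));im=w["pixels"]
m=cv2.inRange(cv2.cvtColor(im,cv2.COLOR_BGR2HSV),(5,90,30),(18,255,255));n,l,s,c=cv2.connectedComponentsWithStats(m)
i=1+s[1:,4].argmax();print(c[i],s[i],at_z(w,c[i],141).round(1), proj(w,(558.2,207.5,141)))
E
```

```text
10.0167 [563.1 209.4 223. ]
[320.06616862 239.49146211] [ 296  215   49   49 1874] [558.5 208.8 141. ] [321.51047007 240.53422272]
```

Request:
jog_arm(
  steps=[
    {"hand": 6,"dx": -0.2,"dy": -3.75,"dz": 0,"ax": 0,"ay": 0,"az": 0},
    {"hand": 6,"dx": -0.2,"dy": -3.75,"dz": 0,"ax": 0,"ay": 0,"az": 0},
    {"hand": 6,"dx": -0.2,"dy": -3.75,"dz": 0,"ax": 0,"ay": 0,"az": 0},
    {"hand": 6,"dx": -0.2,"dy": -3.75,"dz": 0,"ax": 0,"ay": 0,"az": 0},
    {"hand": 6,"dx": -0.2,"dy": -3.75,"dz": 0,"ax": 0,"ay": 0,"az": 0},
    {"hand": 6,"dx": -0.2,"dy": -3.75,"dz": 0,"ax": 0,"ay": 0,"az": 0},
    {"hand": 6,"dx": -0.2,"dy": -3.75,"dz": 0,"ax": 0,"ay": 0,"az": 0},
    {"hand": 6,"dx": -0.2,"dy": -3.75,"dz": 0,"ax": 0,"ay": 0,"az": 0},
    {"hand": 6,"dx": -0.3,"dy": -3.75,"dz": 0,"ax": 0,"ay": 0,"az": 0},
    {"hand": 6,"dx": -0.3,"dy": -3.75,"dz": 0,"ax": 0,"ay": 0,"az": 0},
    {"hand": 6,"dx": -0.3,"dy": -3.75,"dz": 0,"ax": 0,"ay": 0,"az": 0},
    {"hand": 6,"dx": -0.2,"dy": -3.75,"dz": 0,"ax": 0,"ay": 0,"az": 0},
  ],
)

```text
clock: 11.02
tcp_pos: [532.3, -243.0, 216.7]
eef_rot: [[0.908, 0.419, -0.001], [0.419, -0.908, 0.001], [-0.0, -0.001, -1.0]]
contact_force: [1.0, 1.0, 0.9]
gripper_width: 0.685
gripper_force: 0.0
```

Request:
jog_arm(
  steps=[
    {"hand": 6,"dx": 0,"dy": 0,"dz": -3,"ax": 0,"ay": 0,"az": 0},
    {"hand": 6,"dx": 0,"dy": 0,"dz": -3,"ax": 0,"ay": 0,"az": 0},
    {"hand": 6,"dx": 0,"dy": 0,"dz": 0,"ax": 0,"ay": 0,"az": 0},
    {"hand": 6,"dx": 0,"dy": 0,"dz": 0,"ax": 0,"ay": 0,"az": 0},
    {"hand": 6,"dx": 0,"dy": 0,"dz": 0,"ax": 0,"ay": 0,"az": 0},
  ],
)

```text
clock: 11.43
tcp_pos: [533.6, -241.2, 158.2]
eef_rot: [[0.908, 0.42, 0.0], [0.42, -0.908, -0.0], [0.0, 0.0, -1.0]]
contact_force: [-0.8, -0.2, -0.7]
gripper_width: 0.688
gripper_force: 0.0
```

Request:
jog_arm(
  steps=[
    {"hand": 6,"dx": 0,"dy": 0,"dz": -2.2,"ax": 0,"ay": 0,"az": 0},
    {"hand": 6,"dx": 0,"dy": 0,"dz": -2.2,"ax": 0,"ay": 0,"az": 0},
    {"hand": 6,"dx": 0,"dy": 0,"dz": -2,"ax": 0,"ay": 0,"az": 0},
    {"hand": 6,"dx": 0,"dy": 0,"dz": 0,"ax": 0,"ay": 0,"az": 0},
    {"hand": 6,"dx": 0,"dy": 0,"dz": 0,"ax": 0,"ay": 0,"az": 0},
    {"hand": 2.5,"dx": 0,"dy": 0,"dz": 0,"ax": 0,"ay": 0,"az": 0},
    {"hand": 2.5,"dx": 0,"dy": 0,"dz": 0,"ax": 0,"ay": 0,"az": 0},
    {"hand": 2.5,"dx": 0,"dy": 0,"dz": 0,"ax": 0,"ay": 0,"az": 0},
    {"hand": 2.5,"dx": 0,"dy": 0,"dz": 0,"ax": 0,"ay": 0,"az": 0},
    {"hand": 2.5,"dx": 0,"dy": 0,"dz": 0,"ax": 0,"ay": 0,"az": 0},
    {"hand": 2.5,"dx": 0,"dy": 0,"dz": 0,"ax": 0,"ay": 0,"az": 0},
  ],
)

```text
clock: 12.35
tcp_pos: [533.6, -241.6, 93.8]
eef_rot: [[0.908, 0.419, 0.001], [0.419, -0.908, -0.0], [0.001, 0.001, -1.0]]
contact_force: [-0.4, -0.7, 2.4]
gripper_width: 0.338
gripper_force: 30.1
```

Request:
jog_arm(
  steps=[
    {"hand": 2.5,"dx": 0,"dy": 0,"dz": 1,"ax": 0,"ay": 0,"az": 0},
    {"hand": 2.5,"dx": 0,"dy": 0,"dz": 2,"ax": 0,"ay": 0,"az": 0},
    {"hand": 2.5,"dx": 0,"dy": 0,"dz": 2,"ax": 0,"ay": 0,"az": 0},
    {"hand": 2.5,"dx": 0,"dy": 0,"dz": 2,"ax": 0,"ay": 0,"az": 0},
    {"hand": 2.5,"dx": 0,"dy": 0,"dz": 2,"ax": 0,"ay": 0,"az": 0},
    {"hand": 2.5,"dx": 0,"dy": 0,"dz": 2,"ax": 0,"ay": 0,"az": 0},
    {"hand": 2.5,"dx": 0,"dy": 0,"dz": 2,"ax": 0,"ay": 0,"az": 0},
    {"hand": 2.5,"dx": 0,"dy": 0,"dz": 2,"ax": 0,"ay": 0,"az": 0},
    {"hand": 2.5,"dx": 0,"dy": 0,"dz": 1,"ax": 0,"ay": 0,"az": 0},
    {"hand": 2.5,"dx": 0,"dy": 0,"dz": 0,"ax": 0,"ay": 0,"az": 0},
    {"hand": 2.5,"dx": 0,"dy": 0,"dz": 0,"ax": 0,"ay": 0,"az": 0},
    {"hand": 2.5,"dx": 0,"dy": 0,"dz": 0,"ax": 0,"ay": 0,"az": 0},
  ],
)

```text
clock: 13.35
tcp_pos: [532.6, -241.0, 251.6]
eef_rot: [[0.908, 0.419, -0.002], [0.419, -0.908, 0.001], [-0.001, -0.002, -1.0]]
contact_force: [0.0, 0.0, -1.0]
gripper_width: 0.336
gripper_force: 30.0
```

Request:
jog_arm(
  steps=[
    {"hand": 2.5,"dx": -0.84,"dy": 3.48,"dz": 0,"ax": 0,"ay": 0,"az": 0},
    {"hand": 2.5,"dx": -0.84,"dy": 3.48,"dz": 0,"ax": 0,"ay": 0,"az": 0},
    {"hand": 2.5,"dx": -0.84,"dy": 3.48,"dz": 0,"ax": 0,"ay": 0,"az": 0},
    {"hand": 2.5,"dx": -0.84,"dy": 3.48,"dz": 0,"ax": 0,"ay": 0,"az": 0},
    {"hand": 2.5,"dx": -0.84,"dy": 3.48,"dz": 0,"ax": 0,"ay": 0,"az": 0},
    {"hand": 2.5,"dx": -0.84,"dy": 3.48,"dz": 0,"ax": 0,"ay": 0,"az": 0},
    {"hand": 2.5,"dx": -0.84,"dy": 3.48,"dz": 0,"ax": 0,"ay": 0,"az": 0},
    {"hand": 2.5,"dx": -0.84,"dy": 3.48,"dz": 0,"ax": 0,"ay": 0,"az": 0},
    {"hand": 2.5,"dx": -0.84,"dy": 3.48,"dz": 0,"ax": 0,"ay": 0,"az": 0},
    {"hand": 2.5,"dx": -0.84,"dy": 3.48,"dz": 0,"ax": 0,"ay": 0,"az": 0},
    {"hand": 2.5,"dx": -0.84,"dy": 3.48,"dz": 0,"ax": 0,"ay": 0,"az": 0},
    {"hand": 2.5,"dx": -0.84,"dy": 3.48,"dz": 0,"ax": 0,"ay": 0,"az": 0},
  ],
)

```text
clock: 14.35
tcp_pos: [430.8, 177.6, 251.4]
eef_rot: [[0.908, 0.419, -0.003], [0.419, -0.908, -0.001], [-0.003, -0.001, -1.0]]
contact_force: [0.9, 0.3, -0.1]
gripper_width: 0.336
gripper_force: 30.0
```

Request:
jog_arm(
  steps=[
    {"hand": 2.5,"dx": 0,"dy": 0,"dz": -2,"ax": 0,"ay": 0,"az": 0},
    {"hand": 2.5,"dx": 0,"dy": 0,"dz": -2,"ax": 0,"ay": 0,"az": 0},
    {"hand": 2.5,"dx": 0,"dy": 0,"dz": -1.5,"ax": 0,"ay": 0,"az": 0},
    {"hand": 2.5,"dx": 0,"dy": 0,"dz": 0,"ax": 0,"ay": 0,"az": 0},
    {"hand": 2.5,"dx": 0,"dy": 0,"dz": 0,"ax": 0,"ay": 0,"az": 0},
    {"hand": 2.5,"dx": 0,"dy": 0,"dz": 0,"ax": 0,"ay": 0,"az": 0},
  ],
)

```text
clock: 14.85
tcp_pos: [432.5, 176.1, 198.3]
eef_rot: [[0.908, 0.419, -0.0], [0.419, -0.908, -0.0], [-0.0, -0.0, -1.0]]
contact_force: [0.5, 0.2, 0.1]
gripper_width: 0.338
gripper_force: 30.0
```

```bash
cat > ov.py <<'E'
from h import *
import sys,pickle
n=sys.argv[1];B=eval(sys.argv[2])
w=arm.snapshot("wrist");im=w["pixels"].copy();t=arm.state()["tcp_pos"];print(np.round(t,1))
for cx,cy,z,r,c in((*B,85,22,(0,255,0)),(t[0],t[1],t[2]-87,14,(0,0,255))):
    pts=np.array([proj(w,(cx+r*np.cos(a),cy+r*np.sin(a),z)) for a in np.linspace(0,6.28,60)])
    cv2.polylines(im,[pts.astype(np.int32)],True,c,1)
q=proj(w,(*B,85)).astype(int)
x,y=max(q[0]-90,0),max(q[1]-65,0)
f=lambda a:a[y:y+150,x:x+180]
cv2.imwrite(f"pics/{n}.png",cv2.resize(np.hstack([f(w["pixels"]),f(im)]),None,fx=2.2,fy=2.2,interpolation=cv2.INTER_CUBIC))
E
python3 ov.py g "(431.9,176.6)"
```

```text
[433.  176.2 198.9]
```

View pics/g.png

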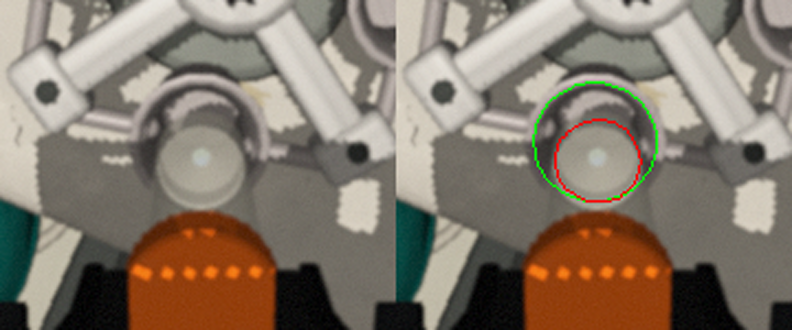

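Request:
jog_arm(
  steps=[
    {"hand": 2.5,"dx": 0.1,"dy": 0.1,"dz": -1,"ax": 0,"ay": 0,"az": 0},
    {"hand": 2.5,"dx": 0,"dy": 0,"dz": -1,"ax": 0,"ay": 0,"az": 0},
    {"hand": 2.5,"dx": 0,"dy": 0,"dz": -1,"ax": 0,"ay": 0,"az": 0},
    {"hand": 2.5,"dx": 0,"dy": 0,"dz": -1,"ax": 0,"ay": 0,"az": 0},
    {"hand": 2.5,"dx": 0,"dy": 0,"dz": -0.7,"ax": 0,"ay": 0,"az": 0},
    {"hand": 2.5,"dx": 0,"dy": 0,"dz": 0,"ax": 0,"ay": 0,"az": 0},
    {"hand": 2.5,"dx": 0,"dy": 0,"dz": 0,"ax": 0,"ay": 0,"az": 0},
  ],
)

```text
clock: 15.48
tcp_pos: [432.8, 177.1, 150.3]
eef_rot: [[0.908, 0.419, -0.002], [0.419, -0.908, -0.0], [-0.002, -0.0, -1.0]]
contact_force: [-0.0, 0.2, -0.2]
gripper_width: 0.339
gripper_force: 30.0
```

Request:
jog_arm(
  steps=[
    {"hand": 2.5,"dx": 0,"dy": 0,"dz": -0.7,"ax": 0,"ay": 0,"az": 0},
    {"hand": 2.5,"dx": 0,"dy": 0,"dz": -0.7,"ax": 0,"ay": 0,"az": 0},
    {"hand": 2.5,"dx": 0,"dy": 0,"dz": -0.7,"ax": 0,"ay": 0,"az": 0},
    {"hand": 2.5,"dx": 0,"dy": 0,"dz": -0.7,"ax": 0,"ay": 0,"az": 0},
    {"hand": 2.5,"dx": 0,"dy": 0,"dz": -0.5,"ax": 0,"ay": 0,"az": 0},
    {"hand": 2.5,"dx": 0,"dy": 0,"dz": 0,"ax": 0,"ay": 0,"az": 0},
    {"hand": 2.5,"dx": 0,"dy": 0,"dz": 0,"ax": 0,"ay": 0,"az": 0},
    {"hand": 2.5,"dx": 0,"dy": 0,"dz": 0,"ax": 0,"ay": 0,"az": 0},
  ],
)

```text
clock: 16.15
tcp_pos: [433.4, 177.2, 118.1]
eef_rot: [[0.908, 0.419, -0.0], [0.419, -0.908, -0.0], [-0.0, -0.0, -1.0]]
contact_force: [0.1, -0.1, -0.4]
gripper_width: 0.334
gripper_force: 30.0
```

Request:
jog_arm(
  steps=[
    {"hand": 2.5,"dx": 0,"dy": 0,"dz": -0.1,"ax": 0,"ay": 0,"az": 0},
    {"hand": 4,"dx": 0,"dy": 0,"dz": 0,"ax": 0,"ay": 0,"az": 0},
    {"hand": 5,"dx": 0,"dy": 0,"dz": 0,"ax": 0,"ay": 0,"az": 0},
    {"hand": 6,"dx": 0,"dy": 0,"dz": 0,"ax": 0,"ay": 0,"az": 0},
    {"hand": 6,"dx": 0,"dy": 0,"dz": 0,"ax": 0,"ay": 0,"az": 0},
    {"hand": 6,"dx": 0,"dy": 0,"dz": 1,"ax": 0,"ay": 0,"az": 0},
    {"hand": 6,"dx": 0,"dy": 0,"dz": 3,"ax": 0,"ay": 0,"az": 0},
    {"hand": 6,"dx": 0,"dy": 0,"dz": 3,"ax": 0,"ay": 0,"az": 0},
    {"hand": 6,"dx": 0,"dy": 0,"dz": 3,"ax": 0,"ay": 0,"az": 0},
    {"hand": 6,"dx": 0,"dy": 0,"dz": 0,"ax": 0,"ay": 0,"az": 0},
    {"hand": 6,"dx": 0,"dy": 0,"dz": 0,"ax": 0,"ay": 0,"az": 0},
  ],
)

```text
clock: 17.07
tcp_pos: [435.1, 177.6, 220.3]
eef_rot: [[0.908, 0.419, 0.006], [0.419, -0.908, 0.001], [0.006, 0.001, -1.0]]
contact_force: [-0.8, 0.0, 0.3]
gripper_width: 0.687
gripper_force: 0.0
```

Request:
jog_arm(
  steps=[
    {"hand": 6,"dx": 0.64,"dy": -3.42,"dz": 0,"ax": 0,"ay": 0,"az": 0},
    {"hand": 6,"dx": 0.64,"dy": -3.42,"dz": 0,"ax": 0,"ay": 0,"az": 0},
    {"hand": 6,"dx": 0.64,"dy": -3.42,"dz": 0,"ax": 0,"ay": 0,"az": 0},
    {"hand": 6,"dx": 0.64,"dy": -3.42,"dz": 0,"ax": 0,"ay": 0,"az": 0},
    {"hand": 6,"dx": 0.64,"dy": -3.42,"dz": 0,"ax": 0,"ay": 0,"az": 0},
    {"hand": 6,"dx": 0.64,"dy": -3.42,"dz": 0,"ax": 0,"ay": 0,"az": 0},
    {"hand": 6,"dx": 0.64,"dy": -3.42,"dz": 0,"ax": 0,"ay": 0,"az": 0},
    {"hand": 6,"dx": 0.64,"dy": -3.42,"dz": 0,"ax": 0,"ay": 0,"az": 0},
    {"hand": 6,"dx": 0.64,"dy": -3.42,"dz": 0,"ax": 0,"ay": 0,"az": 0},
    {"hand": 6,"dx": 0.64,"dy": -3.42,"dz": 0,"ax": 0,"ay": 0,"az": 0},
    {"hand": 6,"dx": 0,"dy": 0,"dz": 0,"ax": 0,"ay": 0,"az": 0},
    {"hand": 6,"dx": 0,"dy": 0,"dz": 0,"ax": 0,"ay": 0,"az": 0},
  ],
)

```text
clock: 18.07
tcp_pos: [496.5, -166.0, 215.5]
eef_rot: [[0.909, 0.416, -0.003], [0.416, -0.909, 0.001], [-0.002, -0.002, -1.0]]
contact_force: [0.4, 0.6, -0.4]
gripper_width: 0.689
gripper_force: 0.0
```

Request:
jog_arm(
  steps=[
    {"hand": 6,"dx": 0,"dy": 0,"dz": -3,"ax": 0,"ay": 0,"az": 0},
    {"hand": 6,"dx": 0,"dy": 0,"dz": -3,"ax": 0,"ay": 0,"az": 0},
    {"hand": 6,"dx": 0,"dy": 0,"dz": 0,"ax": 0,"ay": 0,"az": 0},
    {"hand": 6,"dx": 0,"dy": 0,"dz": 0,"ax": 0,"ay": 0,"az": 0},
    {"hand": 6,"dx": 0,"dy": 0,"dz": 0,"ax": 0,"ay": 0,"az": 0},
  ],
)

```text
clock: 18.48
tcp_pos: [497.8, -164.1, 158.2]
eef_rot: [[0.907, 0.42, 0.001], [0.42, -0.907, -0.0], [0.0, 0.0, -1.0]]
contact_force: [0.5, -0.3, -0.2]
gripper_width: 0.689
gripper_force: 0.0
```

Request:
jog_arm(
  steps=[
    {"hand": 6,"dx": -0.1,"dy": -0.1,"dz": -2.2,"ax": 0,"ay": 0,"az": 0},
    {"hand": 6,"dx": 0,"dy": 0,"dz": -2.2,"ax": 0,"ay": 0,"az": 0},
    {"hand": 6,"dx": 0,"dy": 0,"dz": -2,"ax": 0,"ay": 0,"az": 0},
    {"hand": 6,"dx": 0,"dy": 0,"dz": 0,"ax": 0,"ay": 0,"az": 0},
    {"hand": 6,"dx": 0,"dy": 0,"dz": 0,"ax": 0,"ay": 0,"az": 0},
    {"hand": 2.5,"dx": 0,"dy": 0,"dz": 0,"ax": 0,"ay": 0,"az": 0},
    {"hand": 2.5,"dx": 0,"dy": 0,"dz": 0,"ax": 0,"ay": 0,"az": 0},
    {"hand": 2.5,"dx": 0,"dy": 0,"dz": 0,"ax": 0,"ay": 0,"az": 0},
    {"hand": 2.5,"dx": 0,"dy": 0,"dz": 0,"ax": 0,"ay": 0,"az": 0},
    {"hand": 2.5,"dx": 0,"dy": 0,"dz": 0,"ax": 0,"ay": 0,"az": 0},
    {"hand": 2.5,"dx": 0,"dy": 0,"dz": 0,"ax": 0,"ay": 0,"az": 0},
  ],
)

```text
clock: 19.4
tcp_pos: [496.8, -166.0, 93.7]
eef_rot: [[0.908, 0.419, 0.001], [0.419, -0.908, -0.0], [0.001, 0.001, -1.0]]
contact_force: [0.2, -0.0, 8.9]
gripper_width: 0.341
gripper_force: 29.7
```

Request:
jog_arm(
  steps=[
    {"hand": 2.5,"dx": 0,"dy": 0,"dz": 1,"ax": 0,"ay": 0,"az": 0},
    {"hand": 2.5,"dx": 0,"dy": 0,"dz": 2,"ax": 0,"ay": 0,"az": 0},
    {"hand": 2.5,"dx": 0,"dy": 0,"dz": 2,"ax": 0,"ay": 0,"az": 0},
    {"hand": 2.5,"dx": 0,"dy": 0,"dz": 2,"ax": 0,"ay": 0,"az": 0},
    {"hand": 2.5,"dx": 0,"dy": 0,"dz": 2,"ax": 0,"ay": 0,"az": 0},
    {"hand": 2.5,"dx": 0,"dy": 0,"dz": 2,"ax": 0,"ay": 0,"az": 0},
    {"hand": 2.5,"dx": 0,"dy": 0,"dz": 2,"ax": 0,"ay": 0,"az": 0},
    {"hand": 2.5,"dx": 0,"dy": 0,"dz": 2,"ax": 0,"ay": 0,"az": 0},
    {"hand": 2.5,"dx": 0,"dy": 0,"dz": 1,"ax": 0,"ay": 0,"az": 0},
    {"hand": 2.5,"dx": 0,"dy": 0,"dz": 0,"ax": 0,"ay": 0,"az": 0},
    {"hand": 2.5,"dx": 0,"dy": 0,"dz": 0,"ax": 0,"ay": 0,"az": 0},
    {"hand": 2.5,"dx": 0,"dy": 0,"dz": 0,"ax": 0,"ay": 0,"az": 0},
  ],
)

```text
clock: 20.4
tcp_pos: [495.7, -165.4, 251.7]
eef_rot: [[0.908, 0.419, -0.002], [0.419, -0.908, 0.001], [-0.001, -0.002, -1.0]]
contact_force: [0.1, 1.0, -1.2]
gripper_width: 0.286
gripper_force: 0.0
```

Run:
```python
from h import *
w=arm.snapshot("wrist");t=arm.snapshot("top")["pixels"]
cv2.imwrite("pics/h.png",np.hstack([w["pixels"][100:400,100:500],cv2.resize(t[190:290,320:453],None,fx=3,fy=3)]))
```

```text
(no output)
```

View pics/h.png

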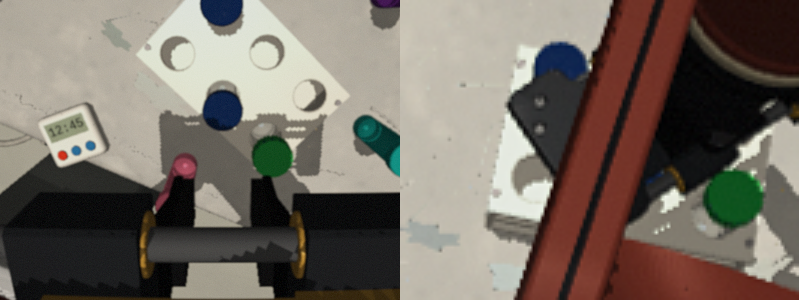

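```bash
cat > cap.py <<'E'
from h import *
import sys
w=arm.snapshot("wrist");print(np.round(arm.state()["tcp_pos"],1))
hsv=cv2.cvtColor(w["pixels"],cv2.COLOR_BGR2HSV)
z=float(sys.argv[1])
for k,lo,hi in(("o",5,18),("b",105,125),("g",55,85)):
    n,l,s,c=cv2.connectedComponentsWithStats(cv2.inRange(hsv,(lo,90,30),(hi,255,255)))
    for i in range(1,n):
        if s[i,4]>300: print(k,c[i].round(),s[i],at_z(w,c[i],z).round(1))
E
python3 cap.py 118
```

```text
[ 495.7 -165.4  251.5]
o [503. 400.] [463 387  80  27 726] [ 397.  -412.5  118. ]
b [321. 103.] [ 301   82   41   43 1389] [ 576.  -126.7  118. ]
b [322. 209.] [ 303  190   39   39 1193] [ 499.1 -162.9  118. ]
g [372. 256.] [ 353  236   40   42 1289] [ 479.6 -219.6  118. ]
```

Request:
jog_arm(
  steps=[
    {"hand": 6,"dx": 0.2,"dy": 0.1,"dz": 0,"ax": 0,"ay": 0,"az": 0},
    {"hand": 6,"dx": 0,"dy": 0,"dz": -3,"ax": 0,"ay": 0,"az": 0},
    {"hand": 6,"dx": 0,"dy": 0,"dz": -3,"ax": 0,"ay": 0,"az": 0},
    {"hand": 6,"dx": 0,"dy": 0,"dz": -3,"ax": 0,"ay": 0,"az": 0},
    {"hand": 6,"dx": 0,"dy": 0,"dz": -2,"ax": 0,"ay": 0,"az": 0},
    {"hand": 6,"dx": 0,"dy": 0,"dz": -2,"ax": 0,"ay": 0,"az": 0},
    {"hand": 6,"dx": 0,"dy": 0,"dz": -2,"ax": 0,"ay": 0,"az": 0},
    {"hand": 6,"dx": 0,"dy": 0,"dz": -1,"ax": 0,"ay": 0,"az": 0},
    {"hand": 6,"dx": 0,"dy": 0,"dz": 0,"ax": 0,"ay": 0,"az": 0},
    {"hand": 6,"dx": 0,"dy": 0,"dz": 0,"ax": 0,"ay": 0,"az": 0},
    {"hand": 6,"dx": 0,"dy": 0,"dz": 0,"ax": 0,"ay": 0,"az": 0},
    {"hand": 6,"dx": 0,"dy": 0,"dz": 0,"ax": 0,"ay": 0,"az": 0},
  ],
)

```text
clock: 21.55
tcp_pos: [499.6, -165.3, 94.8]
eef_rot: [[0.908, 0.419, 0.002], [0.419, -0.908, -0.001], [0.002, 0.002, -1.0]]
contact_force: [0.4, -1.0, -0.1]
gripper_width: 0.687
gripper_force: 0.0
```

Lower another 15 mm so the pads sit mostly on the body, then close.

Request:
jog_arm(
  steps=[
    {"hand": 6,"dx": -0.1,"dy": 0,"dz": -1.5,"ax": 0,"ay": 0,"az": 0},
    {"hand": 6,"dx": 0,"dy": 0,"dz": 0,"ax": 0,"ay": 0,"az": 0},
    {"hand": 6,"dx": 0,"dy": 0,"dz": 0,"ax": 0,"ay": 0,"az": 0},
    {"hand": 6,"dx": 0,"dy": 0,"dz": 0,"ax": 0,"ay": 0,"az": 0},
    {"hand": 1.5,"dx": 0,"dy": 0,"dz": 0,"ax": 0,"ay": 0,"az": 0},
    {"hand": 1.5,"dx": 0,"dy": 0,"dz": 0,"ax": 0,"ay": 0,"az": 0},
    {"hand": 1.5,"dx": 0,"dy": 0,"dz": 0,"ax": 0,"ay": 0,"az": 0},
    {"hand": 1.5,"dx": 0,"dy": 0,"dz": 0,"ax": 0,"ay": 0,"az": 0},
    {"hand": 1.5,"dx": 0,"dy": 0,"dz": 0,"ax": 0,"ay": 0,"az": 0},
    {"hand": 1.5,"dx": 0,"dy": 0,"dz": 0,"ax": 0,"ay": 0,"az": 0},
    {"hand": 1.5,"dx": 0,"dy": 0,"dz": 0,"ax": 0,"ay": 0,"az": 0},
  ],
)

```text
clock: 22.47
tcp_pos: [497.5, -164.8, 78.2]
eef_rot: [[0.908, 0.419, 0.0], [0.419, -0.908, -0.0], [0.0, 0.0, -1.0]]
contact_force: [0.2, -0.2, 1.0]
gripper_width: 0.367
gripper_force: 30.0
```

Request:
jog_arm(
  steps=[
    {"hand": 1.5,"dx": 0,"dy": 0,"dz": 1,"ax": 0,"ay": 0,"az": 0},
    {"hand": 1.5,"dx": 0,"dy": 0,"dz": 2,"ax": 0,"ay": 0,"az": 0},
    {"hand": 1.5,"dx": 0,"dy": 0,"dz": 0,"ax": 0,"ay": 0,"az": 0},
    {"hand": 1.5,"dx": 0,"dy": 0,"dz": 0,"ax": 0,"ay": 0,"az": 0},
  ],
)

```text
clock: 22.8
tcp_pos: [498.5, -165.3, 109.6]
eef_rot: [[0.908, 0.419, 0.003], [0.419, -0.908, -0.001], [0.002, 0.002, -1.0]]
contact_force: [-0.0, -0.5, 0.1]
gripper_width: 0.371
gripper_force: 30.0
```

Request:
jog_arm(
  steps=[
    {"hand": 1.5,"dx": 0,"dy": 0,"dz": 2,"ax": 0,"ay": 0,"az": 0},
    {"hand": 1.5,"dx": 0,"dy": 0,"dz": 2,"ax": 0,"ay": 0,"az": 0},
    {"hand": 1.5,"dx": 0,"dy": 0,"dz": 2,"ax": 0,"ay": 0,"az": 0},
    {"hand": 1.5,"dx": 0,"dy": 0,"dz": 2,"ax": 0,"ay": 0,"az": 0},
    {"hand": 1.5,"dx": 0,"dy": 0,"dz": 2,"ax": 0,"ay": 0,"az": 0},
    {"hand": 1.5,"dx": 0,"dy": 0,"dz": 2,"ax": 0,"ay": 0,"az": 0},
    {"hand": 1.5,"dx": 0,"dy": 0,"dz": 1,"ax": 0,"ay": 0,"az": 0},
    {"hand": 1.5,"dx": 0,"dy": 0,"dz": 0,"ax": 0,"ay": 0,"az": 0},
    {"hand": 1.5,"dx": 0,"dy": 0,"dz": 0,"ax": 0,"ay": 0,"az": 0},
  ],
)

```text
clock: 23.55
tcp_pos: [497.3, -164.7, 237.4]
eef_rot: [[0.908, 0.419, -0.0], [0.419, -0.908, 0.0], [-0.0, -0.0, -1.0]]
contact_force: [0.4, 0.5, -0.5]
gripper_width: 0.372
gripper_force: 30.0
```

Request:
jog_arm(
  steps=[
    {"hand": 1.5,"dx": 0.13,"dy": 2.94,"dz": 0,"ax": 0,"ay": 0,"az": 0},
    {"hand": 1.5,"dx": 0.13,"dy": 2.94,"dz": 0,"ax": 0,"ay": 0,"az": 0},
    {"hand": 1.5,"dx": 0.13,"dy": 2.94,"dz": 0,"ax": 0,"ay": 0,"az": 0},
    {"hand": 1.5,"dx": 0.13,"dy": 2.94,"dz": 0,"ax": 0,"ay": 0,"az": 0},
    {"hand": 1.5,"dx": 0.13,"dy": 2.94,"dz": 0,"ax": 0,"ay": 0,"az": 0},
    {"hand": 1.5,"dx": 0.13,"dy": 2.94,"dz": 0,"ax": 0,"ay": 0,"az": 0},
    {"hand": 1.5,"dx": 0.13,"dy": 2.94,"dz": 0,"ax": 0,"ay": 0,"az": 0},
    {"hand": 1.5,"dx": 0.13,"dy": 2.94,"dz": 0,"ax": 0,"ay": 0,"az": 0},
    {"hand": 1.5,"dx": 0.13,"dy": 2.94,"dz": 0,"ax": 0,"ay": 0,"az": 0},
    {"hand": 1.5,"dx": 0.13,"dy": 2.94,"dz": 0,"ax": 0,"ay": 0,"az": 0},
    {"hand": 1.5,"dx": 0,"dy": 0,"dz": 0,"ax": 0,"ay": 0,"az": 0},
    {"hand": 1.5,"dx": 0,"dy": 0,"dz": 0,"ax": 0,"ay": 0,"az": 0},
  ],
)

```text
clock: 24.55
tcp_pos: [509.1, 130.4, 235.8]
eef_rot: [[0.906, 0.422, -0.004], [0.422, -0.906, -0.001], [-0.003, -0.001, -1.0]]
contact_force: [1.4, 0.2, -0.3]
gripper_width: 0.37
gripper_force: 30.0
```

Request:
jog_arm(
  steps=[
    {"hand": 1.5,"dx": 0,"dy": 0,"dz": -2,"ax": 0,"ay": 0,"az": 0},
    {"hand": 1.5,"dx": 0,"dy": 0,"dz": -2,"ax": 0,"ay": 0,"az": 0},
    {"hand": 1.5,"dx": 0,"dy": 0,"dz": -1,"ax": 0,"ay": 0,"az": 0},
    {"hand": 1.5,"dx": 0,"dy": 0,"dz": 0,"ax": 0,"ay": 0,"az": 0},
    {"hand": 1.5,"dx": 0,"dy": 0,"dz": 0,"ax": 0,"ay": 0,"az": 0},
    {"hand": 1.5,"dx": 0,"dy": 0,"dz": 0,"ax": 0,"ay": 0,"az": 0},
  ],
)

```text
clock: 25.05
tcp_pos: [511.0, 128.7, 188.9]
eef_rot: [[0.908, 0.419, 0.001], [0.419, -0.908, -0.0], [0.001, 0.0, -1.0]]
contact_force: [-0.2, 0.4, -0.2]
gripper_width: 0.37
gripper_force: 30.0
```

```bash
sed -i 's/t\[2\]-87/t[2]-72/' ov.py; python3 ov.py i "(510.5,128.9)"
```

```text
[511.3 128.9 189.4]
```

View pics/i.png

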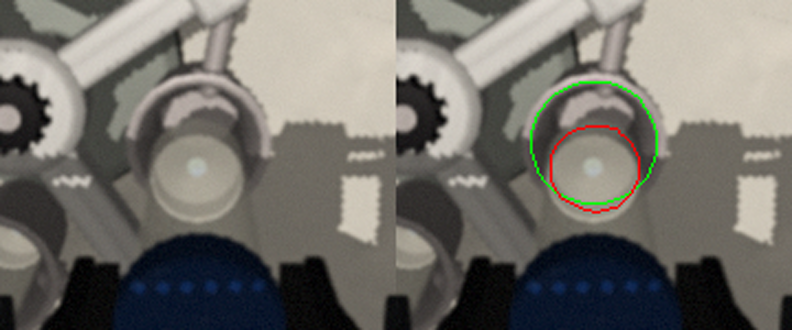

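Request:
jog_arm(
  steps=[
    {"hand": 1.5,"dx": 0.2,"dy": 0.1,"dz": -1,"ax": 0,"ay": 0,"az": 0},
    {"hand": 1.5,"dx": 0,"dy": 0,"dz": -1,"ax": 0,"ay": 0,"az": 0},
    {"hand": 1.5,"dx": 0,"dy": 0,"dz": -1,"ax": 0,"ay": 0,"az": 0},
    {"hand": 1.5,"dx": 0,"dy": 0,"dz": -1,"ax": 0,"ay": 0,"az": 0},
    {"hand": 1.5,"dx": 0,"dy": 0,"dz": -1,"ax": 0,"ay": 0,"az": 0},
    {"hand": 1.5,"dx": 0,"dy": 0,"dz": 0,"ax": 0,"ay": 0,"az": 0},
    {"hand": 1.5,"dx": 0,"dy": 0,"dz": 0,"ax": 0,"ay": 0,"az": 0},
  ],
)

```text
clock: 25.68
tcp_pos: [512.0, 129.9, 137.3]
eef_rot: [[0.908, 0.419, -0.002], [0.419, -0.908, -0.001], [-0.002, -0.0, -1.0]]
contact_force: [-0.2, -0.6, 0.8]
gripper_width: 0.371
gripper_force: 30.0
```

Request:
jog_arm(
  steps=[
    {"hand": 1.5,"dx": 0,"dy": 0,"dz": -0.7,"ax": 0,"ay": 0,"az": 0},
    {"hand": 1.5,"dx": 0,"dy": 0,"dz": -0.7,"ax": 0,"ay": 0,"az": 0},
    {"hand": 1.5,"dx": 0,"dy": 0,"dz": -0.7,"ax": 0,"ay": 0,"az": 0},
    {"hand": 1.5,"dx": 0,"dy": 0,"dz": -0.7,"ax": 0,"ay": 0,"az": 0},
    {"hand": 1.5,"dx": 0,"dy": 0,"dz": -0.7,"ax": 0,"ay": 0,"az": 0},
    {"hand": 1.5,"dx": 0,"dy": 0,"dz": 0,"ax": 0,"ay": 0,"az": 0},
    {"hand": 1.5,"dx": 0,"dy": 0,"dz": 0,"ax": 0,"ay": 0,"az": 0},
    {"hand": 1.5,"dx": 0,"dy": 0,"dz": 0,"ax": 0,"ay": 0,"az": 0},
  ],
)

```text
clock: 26.35
tcp_pos: [512.0, 130.4, 102.6]
eef_rot: [[0.908, 0.419, -0.001], [0.419, -0.908, 0.0], [-0.001, -0.001, -1.0]]
contact_force: [-0.6, -1.7, -0.7]
gripper_width: 0.37
gripper_force: 30.0
```

Request:
jog_arm(
  steps=[
    {"hand": 4,"dx": 0,"dy": 0,"dz": 0,"ax": 0,"ay": 0,"az": 0},
    {"hand": 5,"dx": 0,"dy": 0,"dz": 0,"ax": 0,"ay": 0,"az": 0},
    {"hand": 5,"dx": 0,"dy": 0,"dz": 0,"ax": 0,"ay": 0,"az": 0},
    {"hand": 5.5,"dx": 0,"dy": 0,"dz": 0,"ax": 0,"ay": 0,"az": 0},
    {"hand": 5.5,"dx": 0,"dy": 0,"dz": 1,"ax": 0,"ay": 0,"az": 0},
    {"hand": 6,"dx": 0,"dy": 0,"dz": 3,"ax": 0,"ay": 0,"az": 0},
    {"hand": 6,"dx": 0,"dy": 0,"dz": 3,"ax": 0,"ay": 0,"az": 0},
    {"hand": 6,"dx": 0,"dy": 0,"dz": 3,"ax": 0,"ay": 0,"az": 0},
    {"hand": 6,"dx": 0,"dy": 0,"dz": 2,"ax": 0,"ay": 0,"az": 0},
    {"hand": 6,"dx": 0,"dy": 0,"dz": 0,"ax": 0,"ay": 0,"az": 0},
    {"hand": 6,"dx": 0,"dy": 0,"dz": 0,"ax": 0,"ay": 0,"az": 0},
  ],
)

```text
clock: 27.27
tcp_pos: [513.6, 130.4, 225.6]
eef_rot: [[0.908, 0.419, 0.004], [0.419, -0.908, 0.0], [0.004, 0.001, -1.0]]
contact_force: [-0.2, -0.4, -0.1]
gripper_width: 0.687
gripper_force: 0.0
```

```bash
python3 cap.py 141
```

```text
[512.6 130.3 223.7]
o [519.  96.] [ 494   71   73   55 1335] [655.3  50.  141. ]
o [245. 128.] [ 220  102   52   52 2170] [557.8 208.2 141. ]
o [214. 292.] [199 275  36  40 802] [435.6 184.7 141. ]
o [516. 393.] [484 386  68  23 336] [452.5 -80.3 141. ]
b [324. 237.] [ 302  215   45   46 1641] [510.  127.6 141. ]
b [623. 278.] [606 263  34  35 724] [ 578.7 -102.4  141. ]
```

Request:
jog_arm(
  steps=[
    {"hand": 6,"dx": 0.78,"dy": -3.22,"dz": 0,"ax": 0,"ay": 0,"az": 0},
    {"hand": 6,"dx": 0.78,"dy": -3.22,"dz": 0,"ax": 0,"ay": 0,"az": 0},
    {"hand": 6,"dx": 0.78,"dy": -3.22,"dz": 0,"ax": 0,"ay": 0,"az": 0},
    {"hand": 6,"dx": 0.78,"dy": -3.22,"dz": 0,"ax": 0,"ay": 0,"az": 0},
    {"hand": 6,"dx": 0.78,"dy": -3.22,"dz": 0,"ax": 0,"ay": 0,"az": 0},
    {"hand": 6,"dx": 0.78,"dy": -3.22,"dz": 0,"ax": 0,"ay": 0,"az": 0},
    {"hand": 6,"dx": 0.78,"dy": -3.22,"dz": 0,"ax": 0,"ay": 0,"az": 0},
    {"hand": 6,"dx": 0.78,"dy": -3.22,"dz": 0,"ax": 0,"ay": 0,"az": 0},
    {"hand": 6,"dx": 0,"dy": 0,"dz": -3,"ax": 0,"ay": 0,"az": 0},
    {"hand": 6,"dx": 0,"dy": 0,"dz": -2,"ax": 0,"ay": 0,"az": 0},
    {"hand": 6,"dx": 0,"dy": 0,"dz": 0,"ax": 0,"ay": 0,"az": 0},
    {"hand": 6,"dx": 0,"dy": 0,"dz": 0,"ax": 0,"ay": 0,"az": 0},
  ],
)

```text
clock: 28.32
tcp_pos: [572.8, -126.7, 170.4]
eef_rot: [[0.908, 0.419, -0.006], [0.419, -0.908, 0.002], [-0.004, -0.004, -1.0]]
contact_force: [0.2, -0.1, 0.8]
gripper_width: 0.688
gripper_force: 0.0
```

```bash
python3 cap.py 118
```

```text
[ 574.2 -126.9  172.4]
o [223.  26.] [ 183    0   67   49 1359] [666.8 -21.2 118. ]
o [169. 348.] [159 313  24  64 315] [455.3 -59.4 118. ]
o [593. 395.] [565 383  60  25 460] [ 548.6 -369.9  118. ]
o [475. 405.] [434 389  88  26 502] [ 505.  -284.8  118. ]
o [295. 407.] [248 398  96  18 548] [ 447.7 -161.2  118. ]
o [366. 407.] [338 399  65  17 343] [ 469.7 -210.   118. ]
b [325. 238.] [ 300  215   51   51 1740] [ 577.2 -126.2  118. ]
g [383. 388.] [361 376  45  22 718] [ 490.5 -213.1  118. ]
```

Request:
jog_arm(
  steps=[
    {"hand": 6,"dx": 0,"dy": 0,"dz": -2,"ax": 0,"ay": 0,"az": 0},
    {"hand": 6,"dx": 0,"dy": 0,"dz": -2,"ax": 0,"ay": 0,"az": 0},
    {"hand": 6,"dx": 0,"dy": 0,"dz": -2,"ax": 0,"ay": 0,"az": 0},
    {"hand": 6,"dx": 0,"dy": 0,"dz": -2,"ax": 0,"ay": 0,"az": 0},
    {"hand": 6,"dx": 0,"dy": 0,"dz": -1.3,"ax": 0,"ay": 0,"az": 0},
    {"hand": 6,"dx": 0,"dy": 0,"dz": 0,"ax": 0,"ay": 0,"az": 0},
    {"hand": 6,"dx": 0,"dy": 0,"dz": 0,"ax": 0,"ay": 0,"az": 0},
    {"hand": 6,"dx": 0,"dy": 0,"dz": 0,"ax": 0,"ay": 0,"az": 0},
    {"hand": 6,"dx": 0,"dy": 0,"dz": 0,"ax": 0,"ay": 0,"az": 0},
  ],
)

```text
clock: 29.12
tcp_pos: [576.3, -127.8, 82.2]
eef_rot: [[0.908, 0.42, 0.003], [0.42, -0.908, -0.001], [0.002, 0.002, -1.0]]
contact_force: [-1.1, -0.1, 0.2]
gripper_width: 0.688
gripper_force: 0.0
```

Request:
jog_arm(
  steps=[
    {"hand": 6,"dx": 0,"dy": 0,"dz": -0.3,"ax": 0,"ay": 0,"az": 0},
    {"hand": 1.5,"dx": 0,"dy": 0,"dz": 0,"ax": 0,"ay": 0,"az": 0},
    {"hand": 1.5,"dx": 0,"dy": 0,"dz": 0,"ax": 0,"ay": 0,"az": 0},
    {"hand": 1.5,"dx": 0,"dy": 0,"dz": 0,"ax": 0,"ay": 0,"az": 0},
    {"hand": 1.5,"dx": 0,"dy": 0,"dz": 0,"ax": 0,"ay": 0,"az": 0},
    {"hand": 1.5,"dx": 0,"dy": 0,"dz": 0,"ax": 0,"ay": 0,"az": 0},
    {"hand": 1.5,"dx": 0,"dy": 0,"dz": 0,"ax": 0,"ay": 0,"az": 0},
    {"hand": 1.5,"dx": 0,"dy": 0,"dz": 0,"ax": 0,"ay": 0,"az": 0},
  ],
)

```text
clock: 29.78
tcp_pos: [574.8, -127.4, 77.1]
eef_rot: [[0.908, 0.419, 0.0], [0.419, -0.908, 0.0], [0.0, -0.0, -1.0]]
contact_force: [0.5, 0.9, -0.2]
gripper_width: 0.37
gripper_force: 30.0
```

Request:
jog_arm(
  steps=[
    {"hand": 1.5,"dx": 0,"dy": 0,"dz": 1,"ax": 0,"ay": 0,"az": 0},
    {"hand": 1.5,"dx": 0,"dy": 0,"dz": 2,"ax": 0,"ay": 0,"az": 0},
    {"hand": 1.5,"dx": 0,"dy": 0,"dz": 2,"ax": 0,"ay": 0,"az": 0},
    {"hand": 1.5,"dx": 0,"dy": 0,"dz": 2,"ax": 0,"ay": 0,"az": 0},
    {"hand": 1.5,"dx": 0,"dy": 0,"dz": 2,"ax": 0,"ay": 0,"az": 0},
    {"hand": 1.5,"dx": 0,"dy": 0,"dz": 2,"ax": 0,"ay": 0,"az": 0},
    {"hand": 1.5,"dx": 0,"dy": 0,"dz": 2,"ax": 0,"ay": 0,"az": 0},
    {"hand": 1.5,"dx": 0,"dy": 0,"dz": 2,"ax": 0,"ay": 0,"az": 0},
    {"hand": 1.5,"dx": 0,"dy": 0,"dz": 1,"ax": 0,"ay": 0,"az": 0},
    {"hand": 1.5,"dx": 0,"dy": 0,"dz": 0,"ax": 0,"ay": 0,"az": 0},
    {"hand": 1.5,"dx": 0,"dy": 0,"dz": 0,"ax": 0,"ay": 0,"az": 0},
  ],
)

```text
clock: 30.7
tcp_pos: [575.0, -127.4, 237.4]
eef_rot: [[0.908, 0.419, 0.001], [0.419, -0.908, -0.0], [0.001, 0.001, -1.0]]
contact_force: [0.6, -0.7, -1.4]
gripper_width: 0.37
gripper_force: 30.0
```

Request:
jog_arm(
  steps=[
    {"hand": 1.5,"dx": -0.85,"dy": 3.48,"dz": 0,"ax": 0,"ay": 0,"az": 0},
    {"hand": 1.5,"dx": -0.85,"dy": 3.48,"dz": 0,"ax": 0,"ay": 0,"az": 0},
    {"hand": 1.5,"dx": -0.85,"dy": 3.48,"dz": 0,"ax": 0,"ay": 0,"az": 0},
    {"hand": 1.5,"dx": -0.85,"dy": 3.48,"dz": 0,"ax": 0,"ay": 0,"az": 0},
    {"hand": 1.5,"dx": -0.85,"dy": 3.48,"dz": 0,"ax": 0,"ay": 0,"az": 0},
    {"hand": 1.5,"dx": -0.85,"dy": 3.48,"dz": 0,"ax": 0,"ay": 0,"az": 0},
    {"hand": 1.5,"dx": -0.85,"dy": 3.48,"dz": 0,"ax": 0,"ay": 0,"az": 0},
    {"hand": 1.5,"dx": -0.85,"dy": 3.48,"dz": 0,"ax": 0,"ay": 0,"az": 0},
    {"hand": 1.5,"dx": -0.85,"dy": 3.48,"dz": 0,"ax": 0,"ay": 0,"az": 0},
    {"hand": 1.5,"dx": -0.85,"dy": 3.48,"dz": 0,"ax": 0,"ay": 0,"az": 0},
    {"hand": 1.5,"dx": -0.85,"dy": 3.48,"dz": 0,"ax": 0,"ay": 0,"az": 0},
    {"hand": 1.5,"dx": 0,"dy": 0,"dz": 0,"ax": 0,"ay": 0,"az": 0},
  ],
)

```text
clock: 31.7
tcp_pos: [478.2, 260.5, 235.0]
eef_rot: [[0.906, 0.424, -0.004], [0.424, -0.906, 0.002], [-0.003, -0.003, -1.0]]
contact_force: [-0.2, 0.5, -0.6]
gripper_width: 0.37
gripper_force: 30.0
```

Request:
jog_arm(
  steps=[
    {"hand": 1.5,"dx": 0,"dy": 0,"dz": -2,"ax": 0,"ay": 0,"az": 0},
    {"hand": 1.5,"dx": 0,"dy": 0,"dz": -2,"ax": 0,"ay": 0,"az": 0},
    {"hand": 1.5,"dx": 0,"dy": 0,"dz": -1,"ax": 0,"ay": 0,"az": 0},
    {"hand": 1.5,"dx": 0,"dy": 0,"dz": 0,"ax": 0,"ay": 0,"az": 0},
    {"hand": 1.5,"dx": 0,"dy": 0,"dz": 0,"ax": 0,"ay": 0,"az": 0},
    {"hand": 1.5,"dx": 0,"dy": 0,"dz": 0,"ax": 0,"ay": 0,"az": 0},
  ],
)

```text
clock: 32.2
tcp_pos: [481.8, 255.2, 187.7]
eef_rot: [[0.908, 0.419, 0.001], [0.419, -0.908, 0.0], [0.001, 0.0, -1.0]]
contact_force: [-0.7, 1.0, -0.2]
gripper_width: 0.373
gripper_force: 30.0
```

```bash
python3 ov.py j "(479.6,255.2)"
```

```text
[482.2 255.3 188.3]
```

View pics/j.png

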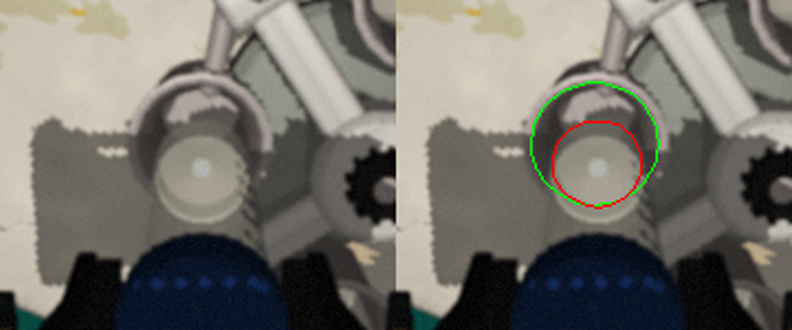

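Request:
jog_arm(
  steps=[
    {"hand": 1.5,"dx": 0.15,"dy": 0.1,"dz": -1,"ax": 0,"ay": 0,"az": 0},
    {"hand": 1.5,"dx": 0,"dy": 0,"dz": -1,"ax": 0,"ay": 0,"az": 0},
    {"hand": 1.5,"dx": 0,"dy": 0,"dz": -1,"ax": 0,"ay": 0,"az": 0},
    {"hand": 1.5,"dx": 0,"dy": 0,"dz": -1,"ax": 0,"ay": 0,"az": 0},
    {"hand": 1.5,"dx": 0,"dy": 0,"dz": -1,"ax": 0,"ay": 0,"az": 0},
    {"hand": 1.5,"dx": 0,"dy": 0,"dz": 0,"ax": 0,"ay": 0,"az": 0},
    {"hand": 1.5,"dx": 0,"dy": 0,"dz": 0,"ax": 0,"ay": 0,"az": 0},
  ],
)

```text
clock: 32.83
tcp_pos: [482.0, 256.1, 135.9]
eef_rot: [[0.908, 0.419, -0.002], [0.419, -0.908, -0.001], [-0.002, -0.0, -1.0]]
contact_force: [0.9, -0.5, -0.6]
gripper_width: 0.374
gripper_force: 30.0
```

Request:
jog_arm(
  steps=[
    {"hand": 1.5,"dx": 0,"dy": 0,"dz": -0.7,"ax": 0,"ay": 0,"az": 0},
    {"hand": 1.5,"dx": 0,"dy": 0,"dz": -0.7,"ax": 0,"ay": 0,"az": 0},
    {"hand": 1.5,"dx": 0,"dy": 0,"dz": -0.7,"ax": 0,"ay": 0,"az": 0},
    {"hand": 1.5,"dx": 0,"dy": 0,"dz": -0.7,"ax": 0,"ay": 0,"az": 0},
    {"hand": 1.5,"dx": 0,"dy": 0,"dz": -0.6,"ax": 0,"ay": 0,"az": 0},
    {"hand": 1.5,"dx": 0,"dy": 0,"dz": 0,"ax": 0,"ay": 0,"az": 0},
    {"hand": 1.5,"dx": 0,"dy": 0,"dz": 0,"ax": 0,"ay": 0,"az": 0},
    {"hand": 1.5,"dx": 0,"dy": 0,"dz": 0,"ax": 0,"ay": 0,"az": 0},
  ],
)

```text
clock: 33.5
tcp_pos: [482.7, 256.4, 103.0]
eef_rot: [[0.908, 0.419, -0.0], [0.419, -0.908, -0.0], [-0.0, -0.0, -1.0]]
contact_force: [-0.5, -0.6, -1.1]
gripper_width: 0.374
gripper_force: 30.0
```

Release, rise, back off toward the robot for a final look.

Request:
jog_arm(
  steps=[
    {"hand": 1.5,"dx": 0,"dy": 0,"dz": -0.1,"ax": 0,"ay": 0,"az": 0},
    {"hand": 4,"dx": 0,"dy": 0,"dz": 0,"ax": 0,"ay": 0,"az": 0},
    {"hand": 5,"dx": 0,"dy": 0,"dz": 0,"ax": 0,"ay": 0,"az": 0},
    {"hand": 5,"dx": 0,"dy": 0,"dz": 0,"ax": 0,"ay": 0,"az": 0},
    {"hand": 5.5,"dx": 0,"dy": 0,"dz": 0,"ax": 0,"ay": 0,"az": 0},
    {"hand": 5.5,"dx": 0,"dy": 0,"dz": 1,"ax": 0,"ay": 0,"az": 0},
    {"hand": 6,"dx": 0,"dy": 0,"dz": 3,"ax": 0,"ay": 0,"az": 0},
    {"hand": 6,"dx": 0,"dy": 0,"dz": 3,"ax": 0,"ay": 0,"az": 0},
    {"hand": 6,"dx": 0,"dy": 0,"dz": 3,"ax": 0,"ay": 0,"az": 0},
    {"hand": 6,"dx": 0,"dy": 0,"dz": 3,"ax": 0,"ay": 0,"az": 0},
    {"hand": 6,"dx": 0,"dy": 0,"dz": 2,"ax": 0,"ay": 0,"az": 0},
  ],
)

```text
clock: 34.42
tcp_pos: [483.9, 256.8, 256.8]
eef_rot: [[0.908, 0.419, 0.005], [0.419, -0.908, 0.002], [0.005, 0.0, -1.0]]
contact_force: [1.2, -0.5, 0.1]
gripper_width: 0.688
gripper_force: 0.0
```

Request:
jog_arm(
  steps=[
    {"hand": 6,"dx": -1,"dy": -2.5,"dz": 1,"ax": 0,"ay": 0,"az": 0},
    {"hand": 6,"dx": -1,"dy": -2.5,"dz": 1,"ax": 0,"ay": 0,"az": 0},
    {"hand": 6,"dx": -1,"dy": -2.5,"dz": 1,"ax": 0,"ay": 0,"az": 0},
    {"hand": 6,"dx": -1,"dy": -2.5,"dz": 0,"ax": 0,"ay": 0,"az": 0},
    {"hand": 6,"dx": -1,"dy": -2.5,"dz": 0,"ax": 0,"ay": 0,"az": 0},
    {"hand": 6,"dx": -1,"dy": 0,"dz": 0,"ax": 0,"ay": 0,"az": 0},
    {"hand": 6,"dx": -1,"dy": 0,"dz": 0,"ax": 0,"ay": 0,"az": 0},
    {"hand": 6,"dx": -1,"dy": 0,"dz": 0,"ax": 0,"ay": 0,"az": 0},
    {"hand": 6,"dx": -1,"dy": 0,"dz": 0,"ax": 0,"ay": 0,"az": 0},
    {"hand": 6,"dx": 0,"dy": 0,"dz": 0,"ax": 0,"ay": 0,"az": 0},
    {"hand": 6,"dx": 0,"dy": 0,"dz": 0,"ax": 0,"ay": 0,"az": 0},
    {"hand": 6,"dx": 0,"dy": 0,"dz": 0,"ax": 0,"ay": 0,"az": 0},
  ],
)

```text
clock: 35.42
tcp_pos: [393.3, 131.5, 282.7]
eef_rot: [[0.908, 0.419, 0.001], [0.419, -0.908, 0.0], [0.001, 0.0, -1.0]]
contact_force: [-0.2, -0.3, -1.3]
gripper_width: 0.689
gripper_force: 0.0
```

```bash
python3 cap.py 141
python3 - <<'E'
from h import *
w=arm.snapshot("wrist");s=arm.snapshot("scene")["pixels"]
cv2.imwrite("pics/k.png",np.hstack([w["pixels"][0:280,150:530],s[180:460,120:500]]))
E
```

```text
[393.3 131.5 282.5]
o [292. 148.] [ 271  127   43   43 1442] [432.2 177.1 141. ]
o [587. 396.] [561 383  48  26 363] [ 330.5 -209.   141. ]
o [277. 402.] [244 384  70  32 649] [194.7  91.1 141. ]
b [225.  48.] [ 204   27   43   44 1456] [481.4 256.6 141. ]
b [388.  86.] [ 367   65   42   43 1417] [509.2 128.  141. ]
```

View pics/k.png

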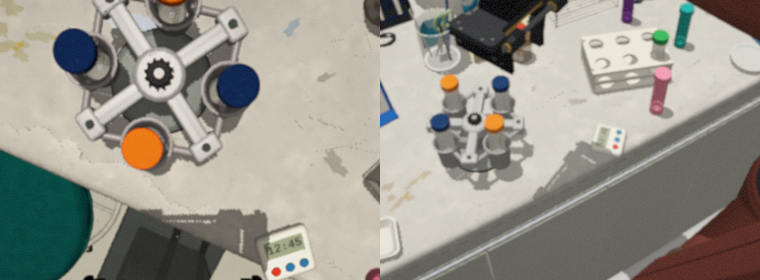

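```bash
python3 -c "
from bench import arm
print(arm.job_done())"
```

```text
the job is handed in; nothing more can be done
None
```

The job is handed in, though I wasn't told the verdict: both orange and both blue tubes stand down in opposite buckets, the green tube is in the rack, and the bottle, hidden in the last view, was never approached. One blue tube slipped from the gripper on the first lift and dropped back into its hole; the second grasp held.

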